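Change over the blocks in an indexing wear tester

TASK

Change over the three-station wear tester: put every worn dark block into the red used tray and seat each new bronze block flat and square in a pocket of its own, working through the loading gap and indexing the carriage one notch at a time - pull the knob up, slide one notch towards the test chamber, let the pin drop home - locking at every notch. Finish with the carriage locked in the test position at the last notch, all new blocks under the chamber cover, and leave the other things on the bench where they are.

Things in the scene. Friction and masses are not known exactly. Their poses are not given: they have to be found in the camera images.
- gap (a point): Middle of the loading gap of the fixed three-station wear tester (210 x 490 mm, grey base 30 mm high, turned a little on the bench), at pocket-floor level, 44 mm above the bench. x runs level across the slide, away from the robot; y along the slide, the way the carriage indexes into the test chamber. Only the pocket in this gap, 92 mm wide between two clear covers, can be reached from above.
- chamber_cover (a point): Middle of the top of the clear 4 mm cover over the test chamber, 88 mm above the bench (underside 84 mm). It reaches along the slide from 46 to 282 mm on the gap's +y side and 53 mm either way across. On it stand three round load cylinders 34 mm across, at 80, 160 and 240 mm from the gap, tops 122 mm above the bench. Behind it stands a white housing, 96 mm high.
- runout_cover (a point): Middle of the top of the clear 4 mm cover over the slide's run-out, 88 mm above the bench (underside 84 mm), reaching from 46 to 200 mm on the gap's -y side and 53 mm either way across; a dark plate 96 mm high behind it. Between the covers the gap is open in front and behind.
- carriage (a joint): Travel of the carriage along the gap's y axis, m. 0 at the start, pocket 1 in the gap; 0.080 pocket 2 in the gap; 0.160 pocket 3; 0.240 all three pockets in the test chamber (test position, end of travel). The index pin locks it at these four places with 1.5 mm play either way; it can be indexed both ways. With the pin out it slides with about 2 N of friction and stays where left.
- knob (a joint): Lift of the spring index knob, m: 0 with its pin fully home in a notch, at most 0.016. The pin goes 9 mm deep, so lift it 12 mm or more before sliding; the spring pulls down with 5 N at home, 10 N at full lift. Let go between notches, the pin rides on the index bar (lift about 0.009) and drops home when it comes over a notch; its round tip centres it from up to 3 mm off.
- knob_center (a point): Centre of the index knob, an upright black barrel with red top, 30 mm across, 26 mm high, centre 84 mm above the bench when home; pulled straight up. It stands on a bracket of the carriage (54 mm high, with a sleeve 20 mm across up to 66 mm), 80 mm to the robot's side of the row of pockets, level with pocket 2, and travels with the carriage.
- pocket1 (a point): Floor centre of the carriage's pocket 1. The pocket is 74 mm (x) by 42 mm (y), 12 mm deep with 4 mm 45-degree lead-in edges at the mouth (mouth 82 x 50 mm, 56 mm above the bench); z up, x and y as at the gap. Pocket 1 leads (+y); the pockets follow one another at 80 mm, with a flat deck between them level with the mouths.
- pocket2 (a point): Floor centre of the carriage's pocket 2. The pocket is 74 mm (x) by 42 mm (y), 12 mm deep with 4 mm 45-degree lead-in edges at the mouth (mouth 82 x 50 mm, 56 mm above the bench); z up, x and y as at the gap. Same as pocket 1.
- pocket3 (a point): Floor centre of the carriage's pocket 3. The pocket is 74 mm (x) by 42 mm (y), 12 mm deep with 4 mm 45-degree lead-in edges at the mouth (mouth 82 x 50 mm, 56 mm above the bench); z up, x and y as at the gap. Same as pocket 1.
- newA_center (a point): Centre of a new test block, clean yellow bronze, 70 (x) x 38 (y) x 32 mm (z), about 0.3 kg, lying on the bench at the start, z up; either end may go first. Seated in a pocket its centre is 16 mm above the pocket floor and it stands 20 mm above the deck. One of the three may be absent.
- newB_center (a point): Centre of a new test block, clean yellow bronze, 70 (x) x 38 (y) x 32 mm (z), about 0.3 kg, lying on the bench at the start, z up; either end may go first. Seated in a pocket its centre is 16 mm above the pocket floor and it stands 20 mm above the deck. One of the three may be absent.
- newC_center (a point): Centre of a new test block, clean yellow bronze, 70 (x) x 38 (y) x 32 mm (z), about 0.3 kg, lying on the bench at the start, z up; either end may go first. Seated in a pocket its centre is 16 mm above the pocket floor and it stands 20 mm above the deck. One of the three may be absent.
- worn1_center (a point): Centre of a worn test block, dark brown with a pale wear track along its top, same size as a new one, sitting in pocket 1 at the start. One or two of the three worn blocks are present.
- worn2_center (a point): Centre of a worn test block, dark brown with a pale wear track along its top, same size as a new one, sitting in pocket 2 at the start. One or two of the three worn blocks are present.
- worn3_center (a point): Centre of a worn test block, dark brown with a pale wear track along its top, same size as a new one, sitting in pocket 3 at the start. One or two of the three worn blocks are present.
- used_tray_in (a point): Centre of the inner floor (4 mm above the bench) of the red tray for used blocks, a fixed open tray, outside 110 mm (x) by 190 mm (y), 30 mm high, walls 4 mm; x and y along its sides.
- dead_weight: Bystander: round steel dead weight, 64 mm across and 24 mm high, standing flat beside the tester; origin at the middle of its underside.
- marker_pen: Bystander: blue marker pen, 130 mm long, 16 mm thick, lying on the bench; origin at the middle of its underside.
- wrench: Bystander: steel spanner, 160 mm long, lying on the bench; origin at the middle of its underside.
- solvent: Bystander: white plastic solvent bottle with red cap, 60 mm across, 150 mm high, standing; origin at the middle of its underside.
- beaker: Bystander: glass beaker, 70 mm across, 80 mm high, standing empty; origin at the middle of its underside.
- brush: Bystander: cleaning brush, 130 mm long, lying on the bench; origin at the middle of its underside.
Not all that is in view belongs to the job. What is shaped like the part that bears worn1_center but turquoise is not meant.

How it is judged (in metres and radians):
On the way, in this order (a step that is already met when the one before it is completed fails the run):
1. the carriage stands locked at the first notch from the start (80 mm), knob pin fully home (value of joint carriage between 0.076 and 0.084 m and value of joint knob below 0.002 m), for 0.2 s.
2. the carriage stands locked at the second notch from the start (160 mm), knob pin fully home (value of joint carriage between 0.156 and 0.164 m and value of joint knob below 0.002 m), for 0.2 s.
3. the carriage stands locked at the third notch from the start (240 mm), knob pin fully home (value of joint carriage between 0.236 and 0.244 m and value of joint knob below 0.002 m), for 0.2 s.
At the end, for the whole second after the job is handed in: Carriage locked at the third notch (240 mm within 4 mm, knob within 2 mm of home); every new block in a pocket (centre within 5 mm, height 2.5 mm, tilt 0.05 rad, square within 0.1 rad); every worn block at rest in the red tray (centre inside it, under 45 mm above its floor) (all of step 3 and velocity of joint carriage below 0.01 m/s and ((horizontal distance between newA_center and pocket1 below 0.005 m and z of newA_center in the frame of pocket1 between 0.0135 and 0.0185 m and angle between the z axis of newA_center and the z axis of pocket1, either way round below 0.05 rad and angle between the x axis of newA_center and the x axis of pocket1, either way round below 0.1 rad) or (horizontal distance between newA_center and pocket2 below 0.005 m and z of newA_center in the frame of pocket2 between 0.0135 and 0.0185 m and angle between the z axis of newA_center and the z axis of pocket2, either way round below 0.05 rad and angle between the x axis of newA_center and the x axis of pocket2, either way round below 0.1 rad) or (horizontal distance between newA_center and pocket3 below 0.005 m and z of newA_center in the frame of pocket3 between 0.0135 and 0.0185 m and angle between the z axis of newA_center and the z axis of pocket3, either way round below 0.05 rad and angle between the x axis of newA_center and the x axis of pocket3, either way round below 0.1 rad)) and ((horizontal distance between newB_center and pocket1 below 0.005 m and z of newB_center in the frame of pocket1 between 0.0135 and 0.0185 m and angle between the z axis of newB_center and the z axis of pocket1, either way round below 0.05 rad and angle between the x axis of newB_center and the x axis of pocket1, either way round below 0.1 rad) or (horizontal distance between newB_center and pocket2 below 0.005 m and z of newB_center in the frame of pocket2 between 0.0135 and 0.0185 m and angle between the z axis of newB_center and the z axis of pocket2, either way round below 0.05 rad and angle between the x axis of newB_center and the x axis of pocket2, either way round below 0.1 rad) or (horizontal distance between newB_center and pocket3 below 0.005 m and z of newB_center in the frame of pocket3 between 0.0135 and 0.0185 m and angle between the z axis of newB_center and the z axis of pocket3, either way round below 0.05 rad and angle between the x axis of newB_center and the x axis of pocket3, either way round below 0.1 rad)) and ((horizontal distance between newC_center and pocket1 below 0.005 m and z of newC_center in the frame of pocket1 between 0.0135 and 0.0185 m and angle between the z axis of newC_center and the z axis of pocket1, either way round below 0.05 rad and angle between the x axis of newC_center and the x axis of pocket1, either way round below 0.1 rad) or (horizontal distance between newC_center and pocket2 below 0.005 m and z of newC_center in the frame of pocket2 between 0.0135 and 0.0185 m and angle between the z axis of newC_center and the z axis of pocket2, either way round below 0.05 rad and angle between the x axis of newC_center and the x axis of pocket2, either way round below 0.1 rad) or (horizontal distance between newC_center and pocket3 below 0.005 m and z of newC_center in the frame of pocket3 between 0.0135 and 0.0185 m and angle between the z axis of newC_center and the z axis of pocket3, either way round below 0.05 rad and angle between the x axis of newC_center and the x axis of pocket3, either way round below 0.1 rad)) and x of worn1_center in the frame of used_tray_in between -0.05 and 0.05 m and y of worn1_center in the frame of used_tray_in between -0.09 and 0.09 m and z of each of worn1_center, worn2_center, worn3_center in the frame of used_tray_in below 0.045 m and linear speed of each of worn1, worn2, worn3 below 0.02 m/s and x of worn2_center in the frame of used_tray_in between -0.05 and 0.05 m and y of worn2_center in the frame of used_tray_in between -0.09 and 0.09 m and x of worn3_center in the frame of used_tray_in between -0.05 and 0.05 m and y of worn3_center in the frame of used_tray_in between -0.09 and 0.09 m); the robot touches nothing.
It fails at once if a bystander was moved more than 30 mm or tipped (distance of any of dead_weight, marker_pen, wrench, solvent, beaker, brush from where it was at the start of the episode above 0.03 m or angle between any of solvent, beaker's own z axis and vertical above 0.5 rad).
Of newA, newB, newC only 2 to 3 are there at a start; the rules pass over those that are not, and their reading is None.
Of worn1, worn2, worn3 only 1 to 2 are there at a start; the rules pass over those that are not, and their reading is None.
At some moment in a run one of newA, newB, newC may be knocked a few centimetres aside while the robot is not near it.
Once in a run the grip may slacken for a moment while it holds something.
It also fails if it takes over 210 s, if anything falls off the work surface, if the arm or the gripper's body presses on something with over 40 N, if the wrist force passes 120 N, or if a joint passes its speed limit or range.

ROBOT

A 7-joint arm with a two-finger parallel gripper is mounted at the origin on the work surface. World frame = base frame: x ahead of the robot, y to its left, z up, the work surface at z = 0. Lengths are in m, angles in degrees, forces in N, time in s.
With the tool pointing down it reaches from about 0.4 to 0.9 m from the base axis. Payload 5.5 kg.
Tool frame: the origin (TCP) lies midway between the tips of the shut fingers; the grasp point (between the pads) lies robot.tcp_to_grasp behind it (robot.tcp_to_grasp is the distance from the TCP to the grasp point, in m); z points along the fingers, y is the line along which they close (so a half turn about z gives the same grasp; the last joint's range is limited). The gripper opens to 85 mm and grips with 20 to 120 N. Pads are 22 mm wide; open, the fingers measure 114 mm over their backs; the gripper's body (76 mm by 85 mm) begins 54 mm behind the grasp point. The pads swing forward as they close: fully open they stand 13 mm farther back than shut.
Start: joints at [-50.523, 28.699, -24.465, 88.831, 12.651, 65.22, -12.049], TCP at [0.268, 0.592, 0.231] pointing down, gripper open.
Joint ranges: [-164.97, 164.97], [-17.58, 116.51], [-87.97, 89.64], [11.32, 138.91], [-80.73, 260.73], [10.89, 115.49], [-147.41, 147.41]. Speed limits (degrees/s): [147.25, 147.25, 180, 180, 180, 180, 180].

INTERFACE

Orientations are given as a 3x3 rotation matrix whose columns are the frame's x, y, z axes.
In Python, from workcell import robot, vision gives the robot as it stands.
- The arm moves only by the tool step_arm, never from a script. Its argument "motion" is a list of rows, each an object with "delta_rot": the turn, a rotation vector about the tool's x, y, z in degrees, a list of three; "offset": the shift along the tool's x, y, z in m, a list of three; "gripper": the gripper's target within -1 to 1 (fully open at 1, half-way at 0, shut at -1). In form: [{"delta_rot": [wx, wy, wz], "offset": [dx, dy, dz], "gripper": gripper}, ...]. A call has 1 to 8 rows; each row is the pose to reach, as a shift and turn from the pose commanded when the call began, along the tool's axes at that moment; what a row does not reach only later rows make up. A row lasts 1/10 s, in which the tool goes at most 50 mm and 8.59 degrees, less where a joint would pass 70% of its speed; a pose out of reach is approached as far as the arm can. A call with a gripper value outside its range is refused whole. The fingers move at their own pace and stop on an object; the grip force is fixed at half the most. Time passes only in rows, so rows that repeat a pose let the fingers close. It gives the time, the measured TCP pose, the force, the opening and the grip force at its end, in the units of the state.
- robot.state(): the state, without advancing time (a new reading comes with each control period).
- vision.get_image(name): name is "scene" or "top"; returns a dict with "color" (400x640x3 uint8, red, green, blue), "fx", "fy", "cx", "cy" (pixels), "R" (3x3) and "t" (3): a world point X has camera coordinates R X + t. Camera axes: x right, y down, z forward; pixel columns grow to the right and rows downward; lengths in m; the calibration is good to about 2 mm. A picture is of the moment at which its call begins. There is no depth.
- robot.hand_in(): hands the job in; it is judged then, once.
Trained networks look in the newest picture that a camera, given by its name, has taken for a name from the list of things; names that differ only in an ending like _2 or _b are one class to them, and where a whole thing is asked for, a point or a joint stands for the part that bears it (a point fixed in the world has none). Each returns a list of dicts, best first, with "confidence" (0 to 1); they miss things now and then, are a little off and sometimes report something else, mostly with a low value. They report only what shows in the picture. A call takes as long as a camera call. They do not tell look-alikes from the thing itself.
- vision.recognise(camera, thing): "point" ([column, row] in pixels, amid what is visible of it).
- vision.cut_out(camera, thing): "pixels" (400x640 bool, what is visible of it) and "point" ([column, row] in pixels, amid what is visible of it).
The state is a dict: "clock": time; "joint_pos": joint angles; "dq": joint speeds; "tau": joint torques, N m; "tool_pos": TCP position; "ee_rot": TCP orientation; "wrist_force": force on the tool from outside, world axes, zero at the start; "ft_torque": the same for the moment, N m; "grip_width": finger opening in m; "grasp_force": force on a finger pad.
Only numpy, scipy, OpenCV 4.12 (cv2) and the standard library are available. Lean on these libraries where they do the work, as an engineer would, in place of code of your own. Each camera call takes 0.05 s, during which the arm holds its last target. There are 200 camera calls.

## Working session

There is one attempt and no reset: what is moved stays moved. The work goes in short steps, Python scripts to look and compute and a tool call to move; the robot and the scene stay as the last step left them, time stands still between calls to the robot, and variables do not carry over. Pictures are saved under pics/ and viewed, at most 14 in all, crops included, and the job is handed in when it is done.

Besides the shell and the picture viewer there is one more tool, called after "Emit:" as a command line: name --argument value ..., lists and objects as JSON in quotes. step_arm: Moves the arm, as the interface text tells. Its arguments: {"type":"object","properties":{"motion":{"type":"array"}},"required":["motion"]}

```bash
ls; mkdir -p pics
python3 - <<'E'
from workcell import robot, vision
import cv2,numpy as np
s=robot.state(); print(s['clock'],s['tool_pos'],np.round(s['ee_rot'],3).tolist(),s['grip_width']); print(robot.tcp_to_grasp)
for n in ['scene','top']:
    im=vision.get_image(n); cv2.imwrite(f'pics/{n}0.png',im['color'][:,:,::-1])
    print(n,im['fx'],im['fy'],im['cx'],im['cy'],np.round(im['R'],4).tolist(),np.round(im['t'],4).tolist())
for th in ['newA_center','worn1_center','knob_center','used_tray_in','dead_weight','solvent','beaker','brush','wrench','marker_pen','carriage']:
    for n in ['top','scene']:
        print(th,n,[(np.round(d['point']).tolist(),round(d['confidence'],2)) for d in vision.recognise(n,th)])
E
```

```text
pics
0.0 [0.26821216 0.59132385 0.23023686] [[-0.911, 0.413, -0.001], [0.413, 0.911, -0.002], [0.0, -0.002, -1.0]] 0.08562090943362706
0.0187
scene 481.0778388499977 481.0778388499977 311.22364156123683 194.034722187037 [[0.7048, 0.7093, 0.0123], [0.6085, -0.5955, -0.5246], [-0.3648, 0.3772, -0.8513]] [-0.4524, -0.3036, 1.7613]
top 458.6389681554082 458.6389681554082 321.25849279980906 196.00183362628482 [[-0.0053, -0.9999, 0.0092], [-0.9828, 0.0035, -0.1846], [0.1845, -0.01, -0.9828]] [0.0022, 0.6006, 1.3646]
newA_center top [([363.0, 257.0], 0.62), ([406.0, 251.0], 0.57)]
newA_center scene [([204.0, 232.0], 0.61), ([175.0, 259.0], 0.31)]
worn1_center top [([313.0, 185.0], 0.57)]
worn1_center scene [([315.0, 206.0], 0.77), ([396.0, 206.0], 0.75), ([205.0, 231.0], 0.74)]
knob_center top [([326.0, 200.0], 0.48)]
knob_center scene [([278.0, 204.0], 0.45)]
used_tray_in top [([252.0, 263.0], 0.87)]
used_tray_in scene [([303.0, 140.0], 0.61)]
dead_weight top [([457.0, 192.0], 0.69), ([322.0, 200.0], 0.4)]
dead_weight scene [([198.0, 312.0], 0.74), ([282.0, 212.0], 0.61), ([204.0, 232.0], 0.46)]
solvent top [([175.0, 224.0], 0.82)]
solvent scene [([283.0, 210.0], 0.32)]
beaker top [([186.0, 177.0], 0.92)]
beaker scene [([402.0, 142.0], 0.91)]
brush top [([174.0, 265.0], 0.93)]
brush scene [([355.0, 102.0], 0.69), ([281.0, 205.0], 0.6), ([304.0, 138.0], 0.54)]
wrench top [([420.0, 187.0], 0.86), ([293.0, 186.0], 0.71)]
wrench scene [([204.0, 230.0], 0.73), ([232.0, 288.0], 0.68)]
marker_pen top [([310.0, 247.0], 0.76), ([459.0, 191.0], 0.43)]
marker_pen scene [([376.0, 113.0], 0.68), ([279.0, 179.0], 0.43), ([285.0, 210.0], 0.35)]
carriage top [([326.0, 199.0], 0.83)]
carriage scene [([284.0, 210.0], 0.83)]
```

Run:
```python
import cv2
a=cv2.imread('pics/top0.png')[100:320,130:490]; cv2.imwrite('pics/top0c.png',cv2.resize(a,None,fx=2.2,fy=2.2,interpolation=cv2.INTER_CUBIC))
a=cv2.imread('pics/scene0.png')[70:350,130:470]; cv2.imwrite('pics/scene0c.png',cv2.resize(a,None,fx=2.1,fy=2.1,interpolation=cv2.INTER_CUBIC))
```

```text
(no output)
```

View pics/top0c.png

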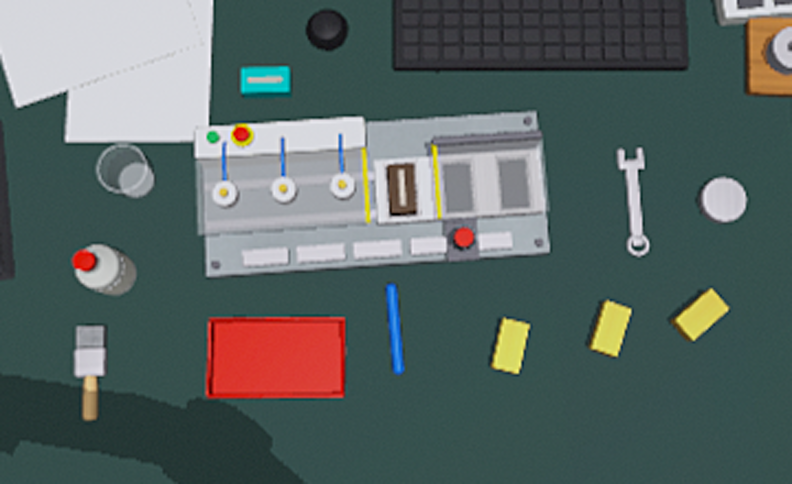

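View pics/scene0c.png

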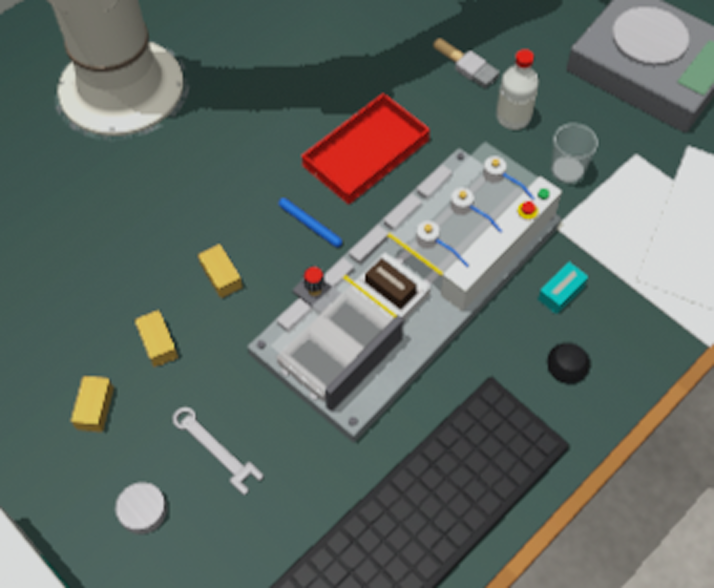

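The top view shows the red tray at about (252,263), with one worn block in the gap at about (313,185). Pockets 2 and 3 look empty through the clear cover. Three yellow new blocks are at about (362,257), (407,249) and (449,242), and the red knob is at about (340,208). Two things match the worn-block shape: the brown one with a pale track in the gap, and the turquoise one at about (250,136), which is the look-alike. The worn block is the brown one.

```bash
cat > h.py <<'E'
from workcell import robot, vision
import cv2,numpy as np
from scipy.optimize import minimize, least_squares
from scipy.spatial.transform import Rotation as Ro
def proj(c,X):
    p=np.atleast_2d(X)@c['R'].T+c['t']; return np.c_[c['fx']*p[:,0]/p[:,2]+c['cx'],c['fy']*p[:,1]/p[:,2]+c['cy']]
def back(c,uv,z):
    R=np.array(c['R']);d=R.T@np.array([(uv[0]-c['cx'])/c['fx'],(uv[1]-c['cy'])/c['fy'],1]);o=-R.T@np.array(c['t']);return (o+d*(z-o[2])/d[2])[:2]
def hsv(c): return cv2.cvtColor(c['color'],cv2.COLOR_RGB2HSV)
def blobs(m,amin=6):
    n,l,s,ce=cv2.connectedComponentsWithStats(m.astype(np.uint8)); return [(s[i,4],ce[i],l==i) for i in range(1,n) if s[i,4]>=amin]
def box(x,y,yaw,size,z0):
    a,b,h=size;c,s=np.cos(yaw),np.sin(yaw)
    return np.array([[x+c*i*a/2-s*j*b/2,y+s*i*a/2+c*j*b/2,z0+k*h] for i in(-1,1) for j in(-1,1) for k in(0,1)])
def sil(c,P,S=8):
    h=cv2.convexHull(((proj(c,P)+.5)*S-.5).astype(np.float32)).astype(int); m=np.zeros((400*S,640*S),np.uint8); cv2.fillConvexPoly(m,h,255); return cv2.resize(m,(640,400),interpolation=cv2.INTER_AREA)/255.
def fitbox(views,size,z0,g):
    # views: (cam, mask) ; match silhouettes
    def f(p): return sum(np.abs(sil(c,box(*p,size,z0))-m).sum() for c,m in views)
    r=minimize(f,g,method='Nelder-Mead',options=dict(initial_simplex=np.array(g)+np.array([[0,0,0],[.012,0,0],[0,.012,0],[0,0,.3]]),xatol=2e-4,fatol=.05,maxiter=120)); return r.x,r.fun
def yellow(c):
    h=hsv(c); return (h[...,0]>18)&(h[...,0]<36)&(h[...,1]>90)&(h[...,2]>70)
def news(cs):
    T=cs['top'];out=[]
    for a,ce,m in blobs(yellow(T),60):
        x,y=back(T,ce,.02); 
        if x>.62: continue
        uv=proj(cs['scene'],[[x,y,.016]])[0]
        sm=[b for b in blobs(yellow(cs['scene']),60) if np.hypot(*(b[1]-uv))<12]
        pts=np.argwhere(m)[:,::-1]; w=np.array([back(T,q,.032) for q in pts]);w-=w.mean(0);v=np.linalg.svd(w,full_matrices=False)[2][0];yaw=np.arctan2(v[1],v[0])
        yaw=(yaw+np.pi/2)%np.pi-np.pi/2
        vs=[(T,m)]+([(cs['scene'],sm[0][2])] if sm else [])
        for v in (vs,vs[:1],vs[1:]):
            if v: r=fitbox(v,(.070,.038,.032),0,[x,y,yaw]); out.append((np.round(r[0][:2],4).tolist(),round(np.degrees(r[0][2]),1),round(r[1],1),len(v)))
    return out
def go(x,y,z,yaw):
    """tool-frame offset/turn; yaw = direction of tool y axis in world, deg (mod 180)"""
    s=robot.state();R=np.array(s['ee_rot']);p=np.array(s['tool_pos'])
    best=None
    for k in (0,180):
        a=np.radians(yaw+k);Y=np.array([np.cos(a),np.sin(a),0]);Z=np.array([0,0,-1.]);D=np.c_[np.cross(Y,Z),Y,Z]
        r=Ro.from_matrix(R.T@D).as_rotvec(degrees=True)
        if best is None or np.linalg.norm(r)<np.linalg.norm(best): best=r
    print('t',round(s['clock'],2),'pos',np.round(p,4),'q7',round(s['joint_pos'][6],1),'grip',round(s['grip_width'],4)); print('offset',np.round(R.T@(np.array([x,y,z])-p),4).tolist(),'rot',np.round(best,2).tolist())
E
python3 - <<'E'
from h import *
cs={n:vision.get_image(n) for n in ('top','scene')}
for r in news(cs): print('new',r)
for n,c in cs.items():
    H=hsv(c); red=((H[...,0]<8)|(H[...,0]>172))&(H[...,1]>150)&(H[...,2]>70)
    print(n,'red',[(a,np.round(ce,1).tolist(),np.round(back(c,ce,.097),3).tolist()) for a,ce,_ in blobs(red)])
    print(n,'yel',[(a,np.round(ce,1).tolist(),np.round(back(c,ce,.088),3).tolist()) for a,ce,_ in blobs(yellow(c),4)])
    br=(H[...,0]<20)&(H[...,1]>60)&(H[...,2]<110)
    print(n,'brown',[(a,np.round(ce,1).tolist(),np.round(back(c,ce,.076),3).tolist()) for a,ce,_ in blobs(br,20)])
    uv=max(blobs(red),key=lambda b:b[0])
    pts=np.argwhere(uv[2])[:,::-1]; print('tray',np.round([back(c,q,.03) for q in cv2.boxPoints(cv2.minAreaRect(pts.astype(np.int32)))],3).tolist())
E
```

```text
new ([0.4575, -0.3956], np.float64(-50.5), np.float64(55.3), 2)
new ([0.4572, -0.3964], np.float64(-51.2), np.float64(20.9), 1)
new ([0.4576, -0.3942], np.float64(-48.9), np.float64(23.3), 1)
new ([0.439, -0.2666], np.float64(-18.6), np.float64(55.7), 2)
new ([0.4389, -0.2681], np.float64(-19.5), np.float64(20.7), 1)
new ([0.4391, -0.2657], np.float64(-18.7), np.float64(20.7), 1)
new ([0.4152, -0.1241], np.float64(-14.1), np.float64(44.1), 2)
new ([0.415, -0.125], np.float64(-14.1), np.float64(18.8), 1)
new ([0.416, -0.1235], np.float64(-13.5), np.float64(19.3), 1)
top red [(np.int32(29), [239.1, 160.5], [0.704, 0.25]), (np.int32(60), [340.4, 207.4], [0.558, -0.057]), (np.int32(77), [167.8, 218.0], [0.528, 0.456]), (np.int32(2313), [255.2, 262.1], [0.397, 0.194]), (np.int32(116), [52.0, 261.4], [0.402, 0.785])]
top yel [(np.int32(48), [239.9, 161.0], [0.705, 0.249]), (np.int32(71), [328.1, 181.2], [0.64, -0.021]), (np.int32(72), [295.9, 183.1], [0.635, 0.077]), (np.int32(9), [284.9, 183.3], [0.634, 0.11]), (np.int32(9), [258.0, 185.0], [0.629, 0.192]), (np.int32(9), [231.0, 187.0], [
[... 1423 characters left out ...]
(9), [333.1, 178.3], [0.614, 0.123]), (np.int32(73), [327.5, 190.8], [0.634, 0.077]), (np.int32(308), [234.5, 198.4], [0.455, -0.145]), (np.int32(50), [304.9, 210.1], [0.634, -0.021]), (np.int32(9), [279.8, 209.1], [0.579, -0.072]), (np.int32(326), [204.0, 230.6], [0.477, -0.28]), (np.int32(400), [173.5, 261.8], [0.495, -0.402])]
scene brown [(np.int32(680), [162.4, 47.9], [-0.255, 0.094]), (np.int32(23), [189.1, 98.7], [0.022, 0.009]), (np.int32(75), [294.3, 130.5], [0.384, 0.175]), (np.int32(142), [315.2, 149.3], [0.489, 0.169]), (np.int32(249), [315.6, 205.1], [0.64, 0.02]), (np.int32(48), [84.8, 312.5], [0.442, -0.657])]
tray [[0.347, 0.101], [0.34, 0.325], [0.47, 0.294], [0.471, 0.078]]
```

Run:
```python
from h import *
cs={n:vision.get_image(n) for n in ('top','scene')}
obs=[]; vs=[]
for n,cyl,st,kn,wb in (('top',[(284.9,183.3),(258,185),(231,187)],[(295.9,183.1),(328.1,181.2)],(340.4,207.4),(312,185)),('scene',[(333.1,178.3),(349.9,162.3),(365.5,147)],[(327.5,190.8),(304.9,210.1)],(278.9,200.6),(315,206))):
    for k in range(3): obs.append((n,('c',.08*(k+1)),cyl[k],1))
    obs+=[(n,('s',1),st[0],.7),(n,('s',-1),st[1],.7 if n=='top' else .1),(n,('k',0),kn,1)]
    H=hsv(cs[n]); m=(H[...,0]<20)&(H[...,1]>60)&(H[...,2]<110)
    b=[b for b in blobs(m,20) if np.hypot(*(b[1]-wb))<6][0][2].astype(np.uint8); b=cv2.morphologyEx(b,cv2.MORPH_CLOSE,np.ones((7,7)))
    vs.append((cs[n],b)); print(b.sum())
for v in (vs,vs[:1],vs[1:]):
    r=fitbox(v,(.07,.038,.028),.048,[.636,.028,.05]); print('worn',np.round(r[0],4),r[1])
    if v is vs: w=r[0]
def res(p,pr=0):
    x,y,a,zc,ds,zk=p;c,s=np.cos(a),np.sin(a);o=[]
    for n,(t,k),uv,wt in obs:
        L={'c':(0,k if t=='c' else 0,zc),'s':(0,k*(.046+ds),.088),'k':(-.08,-.08,zk)}[t]
        q=proj(cs[n],[[x+c*L[0]-s*L[1],y+s*L[0]+c*L[1],L[2]]])[0]; o+=list((q-uv)*wt)
        if pr: print(n,t,k,np.round(q-uv,2))
    o+=[(zk-.097)/.002, (zc-.125)/.005]; return o
r=least_squares(res,[.636,.028,.05,.125,.003,.097],loss='soft_l1'); print(np.round(r.x,4),np.degrees(r.x[2])); res(r.x,1)
# base outline: non-green
H=hsv(cs['top']); g=~((H[...,0]>65)&(H[...,0]<100)&(H[...,1]>60))
b=max([b for b in blobs(g) if b[2][190,200:400].any() and abs(b[1][0]-300)<40],key=lambda b:b[0]); pts=np.argwhere(b[2])[:,::-1].astype(np.int32)
print('base',b[0],np.round([back(cs['top'],q,.03) for q in cv2.boxPoints(cv2.minAreaRect(pts))],3).tolist())
c=cs['top'];a=c['color'][140:220,270:390];cv2.imwrite('pics/gap.png',cv2.resize(a,None,fx=6,fy=6,interpolation=cv2.INTER_CUBIC)[:,:,::-1])
go(.636,.028,.23,3)
```

```text
258
297
worn [0.6319 0.0276 0.0727] 103.66274509803921
worn [0.6317 0.0278 0.0689] 42.168627450980395
worn [0.6335 0.0278 0.0365] 59.52549019607844
[0.6339 0.0277 0.0699 0.1206 0.0032 0.097 ] 4.002136755197406
top c 0.08 [ 0.12 -0.35]
top c 0.16 [ 0.05 -0.12]
top c 0.24 [ 0.01 -0.18]
top s 1 [-0.04  1.41]
top s -1 [0.07 0.99]
top k 0 [ 0.16 -0.54]
scene c 0.08 [ 0.41 -0.17]
scene c 0.16 [ 0.01 -0.14]
scene c 0.24 [ 0.11 -0.14]
scene s 1 [-0.91 -0.63]
scene s -1 [0.54 0.83]
scene k 0 [-0.04  0.18]
base 122291 [[1.289, 1.09], [1.29, -1.102], [-0.003, -0.929], [0.011, 0.932]]
t 1.4 pos [0.2684 0.592  0.2313] q7 -12.0 grip 0.0853
offset [-0.5677, -0.3618, 0.0013] rot [-0.0, -0.0, 62.61]
```

View pics/gap.png

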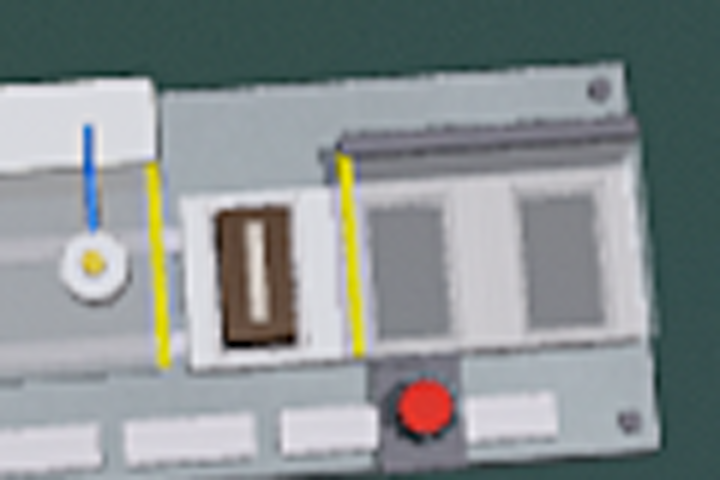

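The enlarged crop confirms the brown block with the pale track in the gap is the worn one, and that both pockets under the run-out cover are empty. Moving over the gap.

Emit:
step_arm --motion '[{"delta_rot": [0,0,61.6],"offset": [-0.567,-0.363,0.001],"gripper": 1},{"delta_rot": [0,0,61.6],"offset": [-0.567,-0.363,0.001],"gripper": 1},{"delta_rot": [0,0,61.6],"offset": [-0.567,-0.363,0.001],"gripper": 1},{"delta_rot": [0,0,61.6],"offset": [-0.567,-0.363,0.001],"gripper": 1},{"delta_rot": [0,0,61.6],"offset": [-0.567,-0.363,0.001],"gripper": 1},{"delta_rot": [0,0,61.6],"offset": [-0.567,-0.363,0.001],"gripper": 1},{"delta_rot": [0,0,61.6],"offset": [-0.567,-0.363,0.001],"gripper": 1},{"delta_rot": [0,0,61.6],"offset": [-0.567,-0.363,0.001],"gripper": 1}]'

```text
clock: 2.2
tool_pos: [0.4871, 0.2548, 0.2312]
ee_rot: [[-0.066, 0.998, 0.001], [0.998, 0.066, 0.0], [0.0, 0.001, -1.0]]
wrist_force: [1.5, 0.2, -0.1]
grip_width: 0.0857
grasp_force: 0.0
```

```bash
python3 -c "
from h import *
go(.634,.0277,.15,4)"
```

```text
t 2.2 pos [0.4871 0.2548 0.2312] q7 -28.4 grip 0.0857
offset [-0.2363, 0.1316, 0.0812] rot [0.05, -0.02, -0.24]
```

Emit:
step_arm --motion '[{"delta_rot": [0,0,-0.2],"offset": [-0.236,0.132,0.08],"gripper": 1},{"delta_rot": [0,0,-0.2],"offset": [-0.236,0.132,0.08],"gripper": 1},{"delta_rot": [0,0,-0.2],"offset": [-0.236,0.132,0.08],"gripper": 1},{"delta_rot": [0,0,-0.2],"offset": [-0.236,0.132,0.08],"gripper": 1},{"delta_rot": [0,0,-0.2],"offset": [-0.236,0.132,0.08],"gripper": 1},{"delta_rot": [0,0,-0.2],"offset": [-0.236,0.132,0.08],"gripper": 1},{"delta_rot": [0,0,-0.2],"offset": [-0.236,0.132,0.08],"gripper": 1},{"delta_rot": [0,0,-0.2],"offset": [-0.236,0.132,0.08],"gripper": 1}]'

```text
clock: 3.0
tool_pos: [0.6342, 0.0295, 0.1501]
ee_rot: [[-0.071, 0.997, -0.001], [0.997, 0.071, 0.0], [0.0, -0.001, -1.0]]
wrist_force: [-0.4, 1.3, -0.5]
grip_width: 0.0854
grasp_force: 0.0
```

```bash
python3 -c "
from h import *
go(.634,.0277,.055,4)"
```

```text
t 3.0 pos [0.6342 0.0295 0.1501] q7 -1.0 grip 0.0854
offset [-0.0018, -0.0002, 0.0951] rot [-0.06, -0.02, 0.1]
```

Emit:
step_arm --motion '[{"delta_rot": [0,0,0],"offset": [-0.0018,0,0.03],"gripper": 1},{"delta_rot": [0,0,0],"offset": [-0.0018,0,0.06],"gripper": 1},{"delta_rot": [0,0,0],"offset": [-0.0018,0,0.08],"gripper": 1},{"delta_rot": [0,0,0],"offset": [-0.0018,0,0.096],"gripper": 1},{"delta_rot": [0,0,0],"offset": [-0.0018,0,0.097],"gripper": -1},{"delta_rot": [0,0,0],"offset": [-0.0018,0,0.097],"gripper": -1},{"delta_rot": [0,0,0],"offset": [-0.0018,0,0.097],"gripper": -1},{"delta_rot": [0,0,0],"offset": [-0.0018,0,0.097],"gripper": -1}]'

```text
clock: 3.8
tool_pos: [0.635, 0.0288, 0.0546]
ee_rot: [[-0.074, 0.997, 0.001], [0.997, 0.074, 0.0], [0.0, 0.001, -1.0]]
wrist_force: [0.5, 0.9, -2.2]
grip_width: 0.0681
grasp_force: 71.0
```

Emit:
step_arm --motion '[{"delta_rot": [0,0,0],"offset": [0,0,-0.03],"gripper": -1},{"delta_rot": [0,0,0],"offset": [0,0,-0.06],"gripper": -1},{"delta_rot": [0,0,0],"offset": [0,0,-0.1],"gripper": -1},{"delta_rot": [0,0,0],"offset": [0,0,-0.14],"gripper": -1},{"delta_rot": [0,0,0],"offset": [0,0,-0.14],"gripper": -1}]'

```text
clock: 4.3
tool_pos: [0.6391, 0.0286, 0.2014]
ee_rot: [[-0.073, 0.997, 0.013], [0.997, 0.073, 0.001], [0.0, 0.013, -1.0]]
wrist_force: [1.6, 0.8, -2.8]
grip_width: 0.0685
grasp_force: 71.2
```

```bash
python3 -c "
from h import *
go(.40,.203,.19,91);go(.40,.203,.19,-89)"
```

```text
t 4.3 pos [0.6391 0.0286 0.2014] q7 -0.8 grip 0.0685
offset [0.1914, -0.2259, 0.0085] rot [0.6, 0.56, -86.81]
t 4.3 pos [0.6391 0.0286 0.2014] q7 -0.8 grip 0.0685
offset [0.1914, -0.2259, 0.0085] rot [0.6, 0.56, -86.81]
```

Emit:
step_arm --motion '[{"delta_rot": [0,0,-86.8],"offset": [0.191,-0.224,0.01],"gripper": -1},{"delta_rot": [0,0,-86.8],"offset": [0.191,-0.224,0.01],"gripper": -1},{"delta_rot": [0,0,-86.8],"offset": [0.191,-0.224,0.01],"gripper": -1},{"delta_rot": [0,0,-86.8],"offset": [0.191,-0.224,0.01],"gripper": -1},{"delta_rot": [0,0,-86.8],"offset": [0.191,-0.224,0.01],"gripper": -1},{"delta_rot": [0,0,-86.8],"offset": [0.191,-0.224,0.01],"gripper": -1},{"delta_rot": [0,0,-86.8],"offset": [0.191,-0.224,0.01],"gripper": -1},{"delta_rot": [0,0,-86.8],"offset": [0.191,-0.224,0.01],"gripper": -1}]'

```text
clock: 5.1
tool_pos: [0.3954, 0.2034, 0.1837]
ee_rot: [[-0.959, 0.284, 0.0], [0.284, 0.959, -0.0], [-0.0, -0.0, -1.0]]
wrist_force: [0.2, -0.3, -3.3]
grip_width: 0.0689
grasp_force: 71.1
```

```bash
python3 -c "
from h import *
go(.40,.203,.12,91)"
```

```text
t 5.1 pos [0.3954 0.2034 0.1837] q7 38.7 grip 0.0689
offset [-0.0045, 0.0009, 0.0637] rot [-0.01, 0.01, -17.47]
```

Emit:
step_arm --motion '[{"delta_rot": [0,0,-17.5],"offset": [-0.0045,0.001,0.02],"gripper": -1},{"delta_rot": [0,0,-17.5],"offset": [-0.0045,0.001,0.06],"gripper": -1},{"delta_rot": [0,0,-17.5],"offset": [-0.0045,0.001,0.1],"gripper": -1},{"delta_rot": [0,0,-17.5],"offset": [-0.0045,0.001,0.135],"gripper": -1},{"delta_rot": [0,0,-17.5],"offset": [-0.0045,0.001,0.155],"gripper": -1},{"delta_rot": [0,0,-17.5],"offset": [-0.0045,0.001,0.166],"gripper": -1},{"delta_rot": [0,0,-17.5],"offset": [-0.0045,0.001,0.166],"gripper": 1},{"delta_rot": [0,0,-17.5],"offset": [-0.0045,0.001,0.166],"gripper": 1}]'

```text
clock: 5.9
tool_pos: [0.4026, 0.2027, 0.0186]
ee_rot: [[-1.0, -0.008, 0.002], [-0.008, 1.0, 0.001], [-0.002, 0.001, -1.0]]
wrist_force: [0.2, 0.1, 0.7]
grip_width: 0.0858
grasp_force: 0.0
```

Emit:
step_arm --motion '[{"delta_rot": [0,0,0],"offset": [0,0,0],"gripper": 1},{"delta_rot": [0,0,0],"offset": [0,0,-0.04],"gripper": 1},{"delta_rot": [0,0,0],"offset": [0,0,-0.08],"gripper": 1},{"delta_rot": [0,0,0],"offset": [0,0,-0.12],"gripper": 1},{"delta_rot": [0,0,0],"offset": [0,0,-0.16],"gripper": 1},{"delta_rot": [0,0,0],"offset": [0,0,-0.16],"gripper": 1}]'

```text
clock: 6.5
tool_pos: [0.4058, 0.2044, 0.1843]
ee_rot: [[-1.0, -0.008, 0.012], [-0.008, 1.0, 0.005], [-0.012, 0.005, -1.0]]
wrist_force: [0.5, 0.6, -0.8]
grip_width: 0.0854
grasp_force: 0.0
```

```bash
python3 -c "
from h import *
cs={n:vision.get_image(n) for n in ('top','scene')}
for r in news(cs): print(r)
go(.4155,-.1243,.14,-14)"
```

```text
([0.4576, -0.3958], np.float64(-50.2), np.float64(56.8), 2)
([0.4572, -0.3966], np.float64(-50.8), np.float64(22.0), 1)
([0.4577, -0.3945], np.float64(-49.4), np.float64(23.2), 1)
([0.4392, -0.2667], np.float64(-18.9), np.float64(54.0), 2)
([0.4389, -0.2681], np.float64(-19.3), np.float64(20.7), 1)
([0.4393, -0.2657], np.float64(-18.8), np.float64(19.9), 1)
([0.4154, -0.1244], np.float64(-13.9), np.float64(45.6), 2)
([0.415, -0.125], np.float64(-14.1), np.float64(18.8), 1)
([0.4155, -0.1234], np.float64(-14.1), np.float64(19.4), 1)
t 6.6 pos [0.4029 0.2025 0.1798] q7 55.0 grip 0.0855
offset [-0.0099, -0.3269, 0.0394] rot [-0.12, 0.29, -75.56]
```

Emit:
step_arm --motion '[{"delta_rot": [0,0,104.4],"offset": [-0.0099,-0.327,0.03],"gripper": 1},{"delta_rot": [0,0,104.4],"offset": [-0.0099,-0.327,0.03],"gripper": 1},{"delta_rot": [0,0,104.4],"offset": [-0.0099,-0.327,0.03],"gripper": 1},{"delta_rot": [0,0,104.4],"offset": [-0.0099,-0.327,0.03],"gripper": 1},{"delta_rot": [0,0,104.4],"offset": [-0.0099,-0.327,0.03],"gripper": 1},{"delta_rot": [0,0,104.4],"offset": [-0.0099,-0.327,0.03],"gripper": 1},{"delta_rot": [0,0,104.4],"offset": [-0.0099,-0.327,0.03],"gripper": 1},{"delta_rot": [0,0,104.4],"offset": [-0.0099,-0.327,0.03],"gripper": 1}]'

```text
clock: 7.4
tool_pos: [0.4125, -0.1294, 0.1463]
ee_rot: [[-0.357, 0.934, -0.003], [0.934, 0.357, -0.001], [-0.0, -0.003, -1.0]]
wrist_force: [-0.9, 0.7, -0.5]
grip_width: 0.0858
grasp_force: 0.0
```

Run:
```python
t=open('h.py').read()
t=t.replace("    best=None\n","    best=None;dq1=np.degrees(np.arctan2(y,x)-np.arctan2(p[1],p[0]));b7=999\n").replace("        if best is None or np.linalg.norm(r)<np.linalg.norm(best): best=r","        q=s['joint_pos'][6]-r[2]-dq1\n        if abs(q)<b7: best,b7=r,abs(q)")
open('h.py','w').write(t)
from h import *
go(.4155,-.1243,.08,-14)
```

```text
t 7.4 pos [ 0.4125 -0.1294  0.1463] q7 35.1 grip 0.0858
offset [0.0038, 0.0048, 0.0663] rot [-0.15, 0.07, 34.92]
```

Emit:
step_arm --motion '[{"delta_rot": [0,0,34.9],"offset": [0.004,0.005,0.05],"gripper": 1},{"delta_rot": [0,0,34.9],"offset": [0.004,0.005,0.065],"gripper": 1},{"delta_rot": [0,0,34.9],"offset": [0.004,0.005,0.065],"gripper": 1},{"delta_rot": [0,0,34.9],"offset": [0.004,0.005,0.065],"gripper": 1},{"delta_rot": [0,0,34.9],"offset": [0.004,0.005,0.065],"gripper": 1},{"delta_rot": [0,0,34.9],"offset": [0.004,0.005,0.065],"gripper": 1}]'

```text
clock: 8.0
tool_pos: [0.4166, -0.119, 0.0821]
ee_rot: [[0.224, 0.974, -0.002], [0.974, -0.224, -0.0], [-0.0, -0.002, -1.0]]
wrist_force: [-0.6, 0.3, 0.1]
grip_width: 0.0852
grasp_force: 0.0
```

```bash
python3 -c "
from h import *
go(.4155,-.1243,.012,-14)"
```

```text
t 8.0 pos [ 0.4166 -0.119   0.0821] q7 3.5 grip 0.0852
offset [-0.0054, 0.0002, 0.0701] rot [-0.09, 0.02, 1.03]
```

Emit:
step_arm --motion '[{"delta_rot": [0,0,-1],"offset": [-0.0054,0,0.01],"gripper": 1},{"delta_rot": [0,0,-1],"offset": [-0.0054,0,0.035],"gripper": 1},{"delta_rot": [0,0,-1],"offset": [-0.0054,0,0.055],"gripper": 1},{"delta_rot": [0,0,-1],"offset": [-0.0054,0,0.069],"gripper": 1},{"delta_rot": [0,0,-1],"offset": [-0.0054,0,0.07],"gripper": -1},{"delta_rot": [0,0,-1],"offset": [-0.0054,0,0.07],"gripper": -1},{"delta_rot": [0,0,-1],"offset": [-0.0054,0,0.07],"gripper": -1},{"delta_rot": [0,0,-1],"offset": [-0.0054,0,0.07],"gripper": -1}]'

```text
clock: 8.8
tool_pos: [0.4163, -0.1245, 0.0131]
ee_rot: [[0.21, 0.978, 0.001], [0.978, -0.21, -0.0], [0.0, 0.001, -1.0]]
wrist_force: [-0.8, -0.1, -4.2]
grip_width: 0.0683
grasp_force: 68.1
```

```bash
python3 -c "
from h import *
go(.634,.0277,.17,4)"
```

```text
t 8.8 pos [ 0.4163 -0.1245  0.0131] q7 7.0 grip 0.0683
offset [0.1946, 0.1809, -0.1568] rot [0.04, 0.0, -16.15]
```

Emit:
step_arm --motion '[{"delta_rot": [0,0,0],"offset": [0,0,-0.03],"gripper": -1},{"delta_rot": [0,0,0],"offset": [0,0,-0.07],"gripper": -1},{"delta_rot": [0,0,0],"offset": [0,0,-0.12],"gripper": -1},{"delta_rot": [0,0,0],"offset": [0,0,-0.16],"gripper": -1},{"delta_rot": [0,0,-16.2],"offset": [0.05,0.045,-0.16],"gripper": -1},{"delta_rot": [0,0,-16.2],"offset": [0.09,0.085,-0.16],"gripper": -1},{"delta_rot": [0,0,-16.2],"offset": [0.125,0.115,-0.16],"gripper": -1},{"delta_rot": [0,0,-16.2],"offset": [0.16,0.15,-0.16],"gripper": -1}]'

```text
clock: 9.6
tool_pos: [0.5814, -0.0092, 0.1732]
ee_rot: [[-0.07, 0.998, 0.0], [0.998, 0.07, 0.0], [0.0, 0.0, -1.0]]
wrist_force: [1.7, -1.2, -3.5]
grip_width: 0.0679
grasp_force: 71.3
```

Emit:
step_arm --motion '[{"delta_rot": [0,0,0],"offset": [0,0,0],"gripper": -1},{"delta_rot": [0,0,0],"offset": [0,0,0],"gripper": -1}]'

```text
clock: 9.8
tool_pos: [0.5803, -0.0092, 0.172]
ee_rot: [[-0.073, 0.997, -0.001], [0.997, 0.073, -0.0], [0.0, -0.001, -1.0]]
wrist_force: [-0.4, -1.6, -3.8]
grip_width: 0.0685
grasp_force: 71.4
```

```bash
python3 -c "
from h import *
go(.634,.0277,.12,4)"
```

```text
t 9.8 pos [ 0.5803 -0.0092  0.172 ] q7 3.7 grip 0.0685
offset [0.0329, 0.0563, 0.0519] rot [-0.08, -0.0, 0.18]
```

Emit:
step_arm --motion '[{"delta_rot": [0,0,0],"offset": [0.033,0.056,0.02],"gripper": -1},{"delta_rot": [0,0,0],"offset": [0.033,0.056,0.04],"gripper": -1},{"delta_rot": [0,0,0],"offset": [0.033,0.0565,0.05],"gripper": -1},{"delta_rot": [0,0,0],"offset": [0.033,0.0565,0.05],"gripper": -1},{"delta_rot": [0,0,0],"offset": [0.033,0.0565,0.05],"gripper": -1}]'

```text
clock: 10.3
tool_pos: [0.6332, 0.0242, 0.1229]
ee_rot: [[-0.068, 0.998, -0.001], [0.998, 0.068, -0.001], [-0.001, -0.001, -1.0]]
wrist_force: [-0.6, -1.0, -3.4]
grip_width: 0.0685
grasp_force: 71.4
```

```bash
python3 -c "
from h import *
cs={n:vision.get_image(n) for n in ('top','scene')}
go(.6345,.0282,.0575,4)
ims=[cv2.resize(cs['top']['color'][140:230,260:380],None,fx=5,fy=5,interpolation=2),cv2.resize(cs['scene']['color'][150:240,250:370],None,fx=5,fy=5,interpolation=2)]
cv2.imwrite('pics/in1.png',cv2.resize(np.vstack(ims),None,fx=.65,fy=.65)[:,:,::-1])"
```

```text
t 10.4 pos [0.6345 0.0247 0.124 ] q7 0.5 grip 0.0682
offset [0.0035, 0.0002, 0.0665] rot [0.07, 0.04, -0.1]
```

View pics/in1.png

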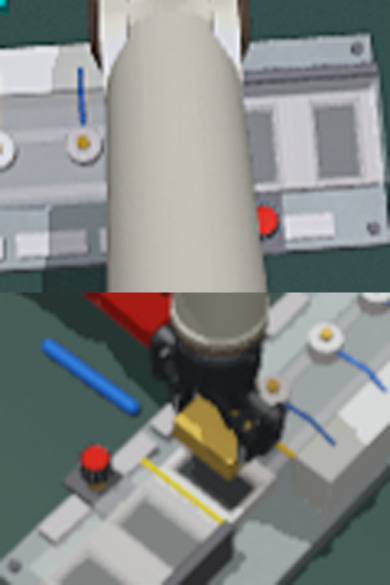

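The top view is blocked by the arm. The scene view shows the bronze block held level over the empty pocket. Lowering it.

Emit:
step_arm --motion '[{"delta_rot": [0,0,0],"offset": [0.0035,0,0.015],"gripper": -1},{"delta_rot": [0,0,0],"offset": [0.0035,0,0.03],"gripper": -1},{"delta_rot": [0,0,0],"offset": [0.0035,0,0.043],"gripper": -1},{"delta_rot": [0,0,0],"offset": [0.0035,0,0.052],"gripper": -1},{"delta_rot": [0,0,0],"offset": [0.0035,0,0.059],"gripper": -1},{"delta_rot": [0,0,0],"offset": [0.0035,0,0.065],"gripper": -1},{"delta_rot": [0,0,0],"offset": [0.0035,0,0.065],"gripper": -1}]'

```text
clock: 11.1
tool_pos: [0.6343, 0.0297, 0.0571]
ee_rot: [[-0.07, 0.998, -0.0], [0.998, 0.07, -0.0], [-0.0, -0.0, -1.0]]
wrist_force: [0.4, -0.4, -3.5]
grip_width: 0.0687
grasp_force: 71.5
```

Emit:
step_arm --motion '[{"delta_rot": [0,0,0],"offset": [0,0,0],"gripper": 1},{"delta_rot": [0,0,0],"offset": [0,0,0],"gripper": 1},{"delta_rot": [0,0,0],"offset": [0,0,0],"gripper": 1},{"delta_rot": [0,0,0],"offset": [0,0,-0.03],"gripper": 1},{"delta_rot": [0,0,0],"offset": [0,0,-0.06],"gripper": 1},{"delta_rot": [0,0,0],"offset": [0,0,-0.1],"gripper": 1},{"delta_rot": [0,0,0],"offset": [0,0,-0.12],"gripper": 1},{"delta_rot": [0,0,0],"offset": [0,0,-0.12],"gripper": 1}]'

```text
clock: 11.9
tool_pos: [0.6373, 0.0301, 0.1827]
ee_rot: [[-0.07, 0.998, 0.009], [0.998, 0.07, 0.001], [0.0, 0.009, -1.0]]
wrist_force: [0.3, 1.0, -0.2]
grip_width: 0.0853
grasp_force: 0.0
```

```bash
python3 -c "
from h import *
go(.559,-.057,.17,94)"
```

```text
t 11.9 pos [0.6373 0.0301 0.1827] q7 0.1 grip 0.0853
offset [-0.0814, -0.0843, 0.0119] rot [0.38, -0.4, 90.0]
```

Emit:
step_arm --motion '[{"delta_rot": [0,0,90],"offset": [-0.081,-0.084,0.012],"gripper": 1},{"delta_rot": [0,0,90],"offset": [-0.081,-0.084,0.012],"gripper": 1},{"delta_rot": [0,0,90],"offset": [-0.081,-0.084,0.012],"gripper": 1},{"delta_rot": [0,0,90],"offset": [-0.081,-0.084,0.012],"gripper": 1},{"delta_rot": [0,0,90],"offset": [-0.081,-0.084,0.012],"gripper": 1},{"delta_rot": [0,0,90],"offset": [-0.081,-0.084,0.012],"gripper": 1},{"delta_rot": [0,0,90],"offset": [-0.081,-0.084,0.012],"gripper": 1},{"delta_rot": [0,0,90],"offset": [-0.081,-0.084,0.012],"gripper": 1}]'

```text
clock: 12.7
tool_pos: [0.5555, -0.0567, 0.165]
ee_rot: [[0.907, 0.421, -0.001], [0.421, -0.907, 0.0], [-0.001, -0.0, -1.0]]
wrist_force: [0.5, 0.6, 0.3]
grip_width: 0.085
grasp_force: 0.0
```

Emit:
step_arm --motion '[{"delta_rot": [0,0,21.3],"offset": [0,0,0],"gripper": 1},{"delta_rot": [0,0,21.3],"offset": [0,0,0],"gripper": 1},{"delta_rot": [0,0,21.3],"offset": [0,0,0],"gripper": 1},{"delta_rot": [0,0,21.3],"offset": [0,0,0],"gripper": 1}]'

```text
clock: 13.1
tool_pos: [0.5555, -0.0567, 0.165]
ee_rot: [[0.998, 0.069, -0.001], [0.069, -0.998, -0.0], [-0.001, 0.0, -1.0]]
wrist_force: [-0.1, -1.1, -0.4]
grip_width: 0.0857
grasp_force: 0.0
```

```bash
python3 -c "
from h import *
go(.559,-.057,.073,94)"
```

```text
t 13.1 pos [ 0.5555 -0.0567  0.165 ] q7 -73.3 grip 0.0857
offset [0.0035, 0.0006, 0.092] rot [0.01, 0.07, -0.07]
```

Emit:
step_arm --motion '[{"delta_rot": [0,0,0],"offset": [0.0035,0.0005,0.03],"gripper": 1},{"delta_rot": [0,0,0],"offset": [0.0035,0.0005,0.06],"gripper": 1},{"delta_rot": [0,0,0],"offset": [0.0035,0.0005,0.08],"gripper": 1},{"delta_rot": [0,0,0],"offset": [0.0035,0.0005,0.092],"gripper": 1},{"delta_rot": [0,0,0],"offset": [0.0035,0.0005,0.092],"gripper": -1},{"delta_rot": [0,0,0],"offset": [0.0035,0.0005,0.092],"gripper": -1},{"delta_rot": [0,0,0],"offset": [0.0035,0.0005,0.092],"gripper": -1},{"delta_rot": [0,0,0],"offset": [0.0035,0.0005,0.092],"gripper": -1}]'

```text
clock: 13.9
tool_pos: [0.5606, -0.057, 0.0749]
ee_rot: [[0.998, 0.069, 0.002], [0.069, -0.998, 0.0], [0.002, -0.0, -1.0]]
wrist_force: [-2.9, -4.2, 23.0]
grip_width: 0.0285
grasp_force: 51.7
```

Emit:
step_arm --motion '[{"delta_rot": [0,0,0],"offset": [0,0,0],"gripper": -1},{"delta_rot": [0,0,0],"offset": [0,0,0],"gripper": -1},{"delta_rot": [0,0,0],"offset": [0,0,-0.007],"gripper": -1},{"delta_rot": [0,0,0],"offset": [0,0,-0.014],"gripper": -1},{"delta_rot": [0,0,0],"offset": [0,0,-0.014],"gripper": -1}]'

```text
clock: 14.4
tool_pos: [0.5605, -0.0571, 0.0883]
ee_rot: [[0.998, 0.069, 0.002], [0.069, -0.998, -0.0], [0.002, 0.0, -1.0]]
wrist_force: [4.8, 0.5, -10.6]
grip_width: 0.0278
grasp_force: 59.8
```

Emit:
step_arm --motion '[{"delta_rot": [0,0,0],"offset": [0,-0.015,0],"gripper": -1},{"delta_rot": [0,0,0],"offset": [0,-0.03,0],"gripper": -1},{"delta_rot": [0,0,0],"offset": [0,-0.045,0],"gripper": -1},{"delta_rot": [0,0,0],"offset": [0,-0.06,0],"gripper": -1},{"delta_rot": [0,0,0],"offset": [0,-0.073,0],"gripper": -1},{"delta_rot": [0,0,0],"offset": [0,-0.08,0],"gripper": -1},{"delta_rot": [0,0,0],"offset": [0,-0.08,0],"gripper": -1}]'

```text
clock: 15.1
tool_pos: [0.5551, 0.0248, 0.0875]
ee_rot: [[0.997, 0.071, 0.002], [0.071, -0.997, 0.001], [0.002, -0.001, -1.0]]
wrist_force: [6.6, 2.7, -10.4]
grip_width: 0.0282
grasp_force: 60.2
```

Emit:
step_arm --motion '[{"delta_rot": [0,0,0],"offset": [0,0.001,0.005],"gripper": -1},{"delta_rot": [0,0,0],"offset": [0,0.001,0.01],"gripper": -1},{"delta_rot": [0,0,0],"offset": [0,0.001,0.014],"gripper": -1},{"delta_rot": [0,0,0],"offset": [0,0.001,0.014],"gripper": -1}]'

```text
clock: 15.5
tool_pos: [0.5553, 0.0224, 0.0752]
ee_rot: [[0.998, 0.069, 0.002], [0.069, -0.998, 0.001], [0.002, -0.001, -1.0]]
wrist_force: [0.6, 1.5, 5.0]
grip_width: 0.0279
grasp_force: 62.0
```

Emit:
step_arm --motion '[{"delta_rot": [0,0,0],"offset": [0,0,0],"gripper": 1},{"delta_rot": [0,0,0],"offset": [0,0,0],"gripper": 1},{"delta_rot": [0,0,0],"offset": [0,0,0],"gripper": 1},{"delta_rot": [0,0,0],"offset": [0,0,-0.03],"gripper": 1},{"delta_rot": [0,0,0],"offset": [0,0,-0.07],"gripper": 1},{"delta_rot": [0,0,0],"offset": [0,0,-0.11],"gripper": 1},{"delta_rot": [0,0,0],"offset": [0,0,-0.11],"gripper": 1}]'

```text
clock: 16.2
tool_pos: [0.5579, 0.0215, 0.1892]
ee_rot: [[0.998, 0.068, 0.009], [0.068, -0.998, 0.001], [0.009, -0.001, -1.0]]
wrist_force: [1.0, -0.3, 0.3]
grip_width: 0.0855
grasp_force: 0.0
```

```bash
python3 -c "
from h import *
go(.439,-.267,.14,-19)
cs={n:vision.get_image(n) for n in ('top','scene')}
for r in news(cs): print(r)
c=cs['scene'];H=hsv(c);red=((H[...,0]<8)|(H[...,0]>172))&(H[...,1]>150)&(H[...,2]>70)
print([(a,np.round(ce,1),np.round(back(c,ce,.097),4)) for a,ce,_ in blobs(red)])
cv2.imwrite('pics/n1.png',cv2.resize(c['color'][90:290,150:420],None,fx=2.5,fy=2.5,interpolation=2)[:,:,::-1])"
```

```text
t 16.2 pos [0.5579 0.0215 0.1892] q7 -82.2 grip 0.0855
offset [-0.1388, 0.2797, 0.0477] rot [0.28, -0.5, -67.08]
([0.4574, -0.3957], np.float64(-49.8), np.float64(57.6), 2)
([0.4572, -0.3965], np.float64(-51.3), np.float64(22.1), 1)
([0.4576, -0.3944], np.float64(-49.4), np.float64(23.5), 1)
([0.439, -0.267], np.float64(-18.4), np.float64(58.8), 2)
([0.4389, -0.2688], np.float64(-19.9), np.float64(21.6), 1)
([0.439, -0.2656], np.float64(-18.7), np.float64(20.7), 1)
[(np.int32(66), array([410.2,  34. ]), array([0.3641, 0.8116])), (np.int32(58), array([379.4,  97.4]), array([0.4965, 0.478 ])), (np.int32(498), array([320.1, 133. ]), array([0.4632, 0.2172])), (np.int32(118), array([279.1, 146.1]), array([0.4085, 0.0832])), (np.int32(113), array([299.6, 158.9]), array([0.4915, 0.0953])), (np.int32(8), array([289.5, 158.2]), array([0.4673, 0.0741])), (np.int32(25), array([381. , 168.6]), array([0.6983, 0.2532])), (np.int32(49), array([296.7, 184. ]), array([0.5539, 0.0225]))]
```

View pics/n1.png

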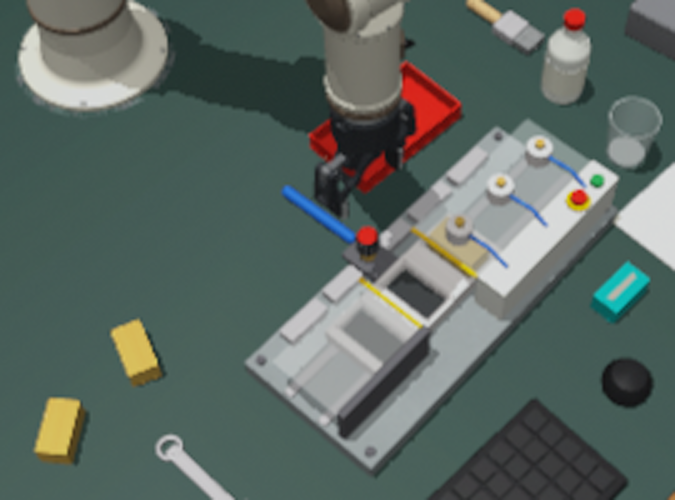

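The carriage is at notch 1, with the knob cap at scene (297,184), which matches the home height. Block A is under the chamber cover and pocket 2 is open in the gap. Fetching the next block.

Emit:
step_arm --motion '[{"delta_rot": [0,0,-67],"offset": [-0.139,0.28,0.03],"gripper": 1},{"delta_rot": [0,0,-67],"offset": [-0.139,0.28,0.03],"gripper": 1},{"delta_rot": [0,0,-67],"offset": [-0.139,0.28,0.03],"gripper": 1},{"delta_rot": [0,0,-67],"offset": [-0.139,0.28,0.03],"gripper": 1},{"delta_rot": [0,0,-67],"offset": [-0.139,0.28,0.03],"gripper": 1},{"delta_rot": [0,0,-67],"offset": [-0.139,0.28,0.03],"gripper": 1},{"delta_rot": [0,0,-67],"offset": [-0.139,0.28,0.03],"gripper": 1},{"delta_rot": [0,0,-67],"offset": [-0.139,0.28,0.03],"gripper": 1}]'

```text
clock: 17.1
tool_pos: [0.4298, -0.2723, 0.1517]
ee_rot: [[0.366, 0.93, -0.005], [0.93, -0.366, -0.001], [-0.003, -0.004, -1.0]]
wrist_force: [-0.5, 0.9, -0.2]
grip_width: 0.0855
grasp_force: 0.0
```

Emit:
step_arm --motion '[{"delta_rot": [0,0,0],"offset": [0,0,0.03],"gripper": 1},{"delta_rot": [0,0,0],"offset": [0,0,0.06],"gripper": 1},{"delta_rot": [0,0,0],"offset": [0,0,0.06],"gripper": 1},{"delta_rot": [0,0,0],"offset": [0,0,0.06],"gripper": 1}]'

```text
clock: 17.5
tool_pos: [0.4334, -0.2666, 0.0926]
ee_rot: [[0.364, 0.931, -0.004], [0.931, -0.364, 0.002], [0.0, -0.004, -1.0]]
wrist_force: [-0.7, 0.1, 1.2]
grip_width: 0.0854
grasp_force: 0.0
```

```bash
python3 -c "
from h import *
go(.439,-.267,.012,-18.8)"
```

```text
t 17.5 pos [ 0.4334 -0.2666  0.0926] q7 16.1 grip 0.0854
offset [0.0016, 0.0057, 0.0805] rot [-0.23, -0.01, -2.54]
```

Emit:
step_arm --motion '[{"delta_rot": [0,0,-2.5],"offset": [0.0016,0.0055,0.02],"gripper": 1},{"delta_rot": [0,0,-2.5],"offset": [0.0016,0.0055,0.045],"gripper": 1},{"delta_rot": [0,0,-2.5],"offset": [0.0016,0.0055,0.065],"gripper": 1},{"delta_rot": [0,0,-2.5],"offset": [0.0016,0.0055,0.079],"gripper": 1},{"delta_rot": [0,0,-2.5],"offset": [0.0016,0.0055,0.08],"gripper": -1},{"delta_rot": [0,0,-2.5],"offset": [0.0016,0.0055,0.08],"gripper": -1},{"delta_rot": [0,0,-2.5],"offset": [0.0016,0.0055,0.08],"gripper": -1},{"delta_rot": [0,0,-2.5],"offset": [0.0016,0.0055,0.08],"gripper": -1}]'

```text
clock: 18.3
tool_pos: [0.441, -0.2679, 0.0145]
ee_rot: [[0.323, 0.947, 0.001], [0.947, -0.323, -0.001], [-0.0, 0.001, -1.0]]
wrist_force: [0.2, 0.3, -3.3]
grip_width: 0.068
grasp_force: 68.4
```

Emit:
step_arm --motion '[{"delta_rot": [0,0,0],"offset": [0,0,0],"gripper": -1},{"delta_rot": [0,0,0],"offset": [0,0,-0.03],"gripper": -1},{"delta_rot": [0,0,0],"offset": [0,0,-0.08],"gripper": -1},{"delta_rot": [0,0,0],"offset": [0,0,-0.12],"gripper": -1},{"delta_rot": [0,0,0],"offset": [0,0,-0.16],"gripper": -1},{"delta_rot": [0,0,0],"offset": [0,0,-0.16],"gripper": -1},{"delta_rot": [0,0,0],"offset": [0,0,-0.16],"gripper": -1}]'

```text
clock: 19.0
tool_pos: [0.441, -0.2677, 0.1746]
ee_rot: [[0.323, 0.947, 0.002], [0.947, -0.323, -0.001], [0.0, 0.002, -1.0]]
wrist_force: [-0.1, 0.2, -3.5]
grip_width: 0.0682
grasp_force: 70.0
```

```bash
python3 -c "
from h import *
go(.6345,.0282,.17,4)"
```

```text
t 19.0 pos [ 0.441  -0.2677  0.1746] q7 15.6 grip 0.0682
offset [0.3425, 0.0877, 0.0049] rot [0.14, 0.02, -22.82]
```

Emit:
step_arm --motion '[{"delta_rot": [0,0,-22.8],"offset": [0.3425,0.088,0.005],"gripper": -1},{"delta_rot": [0,0,-22.8],"offset": [0.3425,0.088,0.005],"gripper": -1},{"delta_rot": [0,0,-22.8],"offset": [0.3425,0.088,0.005],"gripper": -1},{"delta_rot": [0,0,-22.8],"offset": [0.3425,0.088,0.005],"gripper": -1},{"delta_rot": [0,0,-22.8],"offset": [0.3425,0.088,0.005],"gripper": -1},{"delta_rot": [0,0,-22.8],"offset": [0.3425,0.088,0.005],"gripper": -1},{"delta_rot": [0,0,-22.8],"offset": [0.3425,0.088,0.005],"gripper": -1},{"delta_rot": [0,0,-22.8],"offset": [0.3425,0.088,0.005],"gripper": -1}]'

```text
clock: 19.8
tool_pos: [0.6353, 0.0385, 0.1655]
ee_rot: [[-0.08, 0.997, -0.002], [0.997, 0.08, 0.006], [0.006, -0.002, -1.0]]
wrist_force: [-0.5, 0.7, -2.3]
grip_width: 0.0682
grasp_force: 70.0
```

Emit:
step_arm --motion '[{"delta_rot": [0,0,0],"offset": [0,0,0.02],"gripper": -1},{"delta_rot": [0,0,0],"offset": [0,0,0.04],"gripper": -1},{"delta_rot": [0,0,0],"offset": [0,0,0.04],"gripper": -1}]'

```text
clock: 20.1
tool_pos: [0.6298, 0.0279, 0.123]
ee_rot: [[-0.07, 0.998, -0.011], [0.998, 0.07, -0.001], [-0.0, -0.011, -1.0]]
wrist_force: [-0.5, -0.7, -3.1]
grip_width: 0.0683
grasp_force: 69.9
```

```bash
python3 -c "
from h import *
go(.6345,.0285,.0585,4)"
```

```text
t 20.1 pos [0.6298 0.0279 0.123 ] q7 2.1 grip 0.0683
offset [0.0003, 0.0054, 0.0644] rot [-0.61, 0.0, -0.01]
```

Emit:
step_arm --motion '[{"delta_rot": [0,0,0],"offset": [0,0,0],"gripper": -1},{"delta_rot": [0,0,0],"offset": [0,0,0],"gripper": -1}]'

```text
clock: 20.3
tool_pos: [0.6345, 0.0278, 0.1289]
ee_rot: [[-0.069, 0.998, 0.0], [0.998, 0.069, 0.0], [0.0, 0.0, -1.0]]
wrist_force: [-0.0, -0.7, -1.9]
grip_width: 0.0682
grasp_force: 69.9
```

```bash
python3 -c "
from h import *
go(.6345,.0285,.0585,4)"
```

```text
t 20.3 pos [0.6345 0.0278 0.1289] q7 2.0 grip 0.0682
offset [0.0007, 0.0, 0.0704] rot [0.01, -0.0, -0.05]
```

Emit:
step_arm --motion '[{"delta_rot": [0,0,0],"offset": [0.001,0,0.015],"gripper": -1},{"delta_rot": [0,0,0],"offset": [0.001,0,0.032],"gripper": -1},{"delta_rot": [0,0,0],"offset": [0.001,0,0.046],"gripper": -1},{"delta_rot": [0,0,0],"offset": [0.001,0,0.056],"gripper": -1},{"delta_rot": [0,0,0],"offset": [0.001,0,0.063],"gripper": -1},{"delta_rot": [0,0,0],"offset": [0.001,0,0.069],"gripper": -1},{"delta_rot": [0,0,0],"offset": [0.001,0,0.07],"gripper": -1}]'

```text
clock: 21.0
tool_pos: [0.634, 0.0291, 0.058]
ee_rot: [[-0.069, 0.998, -0.001], [0.998, 0.069, -0.0], [0.0, -0.001, -1.0]]
wrist_force: [-1.4, -0.5, -0.9]
grip_width: 0.0687
grasp_force: 70.3
```

Emit:
step_arm --motion '[{"delta_rot": [0,0,0],"offset": [0,0,0],"gripper": 0.85},{"delta_rot": [0,0,0],"offset": [0,0,0],"gripper": 0.85},{"delta_rot": [0,0,0],"offset": [0,0,0],"gripper": 0.85},{"delta_rot": [0,0,0],"offset": [0,0,-0.03],"gripper": 0.85},{"delta_rot": [0,0,0],"offset": [0,0,-0.06],"gripper": 0.85},{"delta_rot": [0,0,0],"offset": [0,0,-0.1],"gripper": 1},{"delta_rot": [0,0,0],"offset": [0,0,-0.11],"gripper": 1},{"delta_rot": [0,0,0],"offset": [0,0,-0.11],"gripper": 1}]'

```text
clock: 21.8
tool_pos: [0.6363, 0.0292, 0.1718]
ee_rot: [[-0.069, 0.998, 0.006], [0.998, 0.069, 0.001], [0.0, 0.006, -1.0]]
wrist_force: [0.2, 0.7, -1.2]
grip_width: 0.0853
grasp_force: 0.0
```

```bash
python3 -c "
from h import *
go(.555,.0225,.165,94)"
```

```text
t 21.8 pos [0.6363 0.0292 0.1718] q7 1.7 grip 0.0853
offset [-0.001, -0.0816, 0.0063] rot [0.25, -0.27, 89.97]
```

Emit:
step_arm --motion '[{"delta_rot": [0,0,90],"offset": [-0.001,-0.0795,0.006],"gripper": 1},{"delta_rot": [0,0,90],"offset": [-0.001,-0.0795,0.006],"gripper": 1},{"delta_rot": [0,0,90],"offset": [-0.001,-0.0795,0.006],"gripper": 1},{"delta_rot": [0,0,90],"offset": [-0.001,-0.0795,0.006],"gripper": 1},{"delta_rot": [0,0,90],"offset": [-0.001,-0.0795,0.006],"gripper": 1},{"delta_rot": [0,0,90],"offset": [-0.001,-0.0795,0.006],"gripper": 1},{"delta_rot": [0,0,90],"offset": [-0.001,-0.0795,0.006],"gripper": 1},{"delta_rot": [0,0,90],"offset": [-0.001,-0.0795,0.006],"gripper": 1}]'

```text
clock: 22.6
tool_pos: [0.5538, 0.0225, 0.1611]
ee_rot: [[0.907, 0.42, -0.003], [0.42, -0.907, -0.001], [-0.003, -0.001, -1.0]]
wrist_force: [0.1, -0.3, 0.6]
grip_width: 0.0854
grasp_force: 0.0
```

Emit:
step_arm --motion '[{"delta_rot": [0,0,21.3],"offset": [0,0,0],"gripper": 1},{"delta_rot": [0,0,21.3],"offset": [0,0,0],"gripper": 1},{"delta_rot": [0,0,21.3],"offset": [0,0,0],"gripper": 1},{"delta_rot": [0,0,21.3],"offset": [0,0,0],"gripper": 1},{"delta_rot": [0,0,21.3],"offset": [0,0,0],"gripper": 1}]'

```text
clock: 23.1
tool_pos: [0.5542, 0.0226, 0.1616]
ee_rot: [[0.998, 0.071, -0.002], [0.071, -0.998, -0.001], [-0.002, 0.0, -1.0]]
wrist_force: [0.2, -0.8, 0.1]
grip_width: 0.0855
grasp_force: 0.0
```

```bash
python3 -c "
from h import *
go(.555,.0225,.073,94)"
```

```text
t 23.1 pos [0.5542 0.0226 0.1616] q7 -80.2 grip 0.0855
offset [0.0009, 0.0001, 0.0886] rot [0.02, 0.11, 0.05]
```

Emit:
step_arm --motion '[{"delta_rot": [0,0,0],"offset": [0.001,0,0.03],"gripper": 1},{"delta_rot": [0,0,0],"offset": [0.001,0,0.06],"gripper": 1},{"delta_rot": [0,0,0],"offset": [0.001,0,0.078],"gripper": 1},{"delta_rot": [0,0,0],"offset": [0.001,0,0.087],"gripper": 1},{"delta_rot": [0,0,0],"offset": [0.001,0,0.087],"gripper": -1},{"delta_rot": [0,0,0],"offset": [0.001,0,0.087],"gripper": -1},{"delta_rot": [0,0,0],"offset": [0.001,0,0.087],"gripper": -1},{"delta_rot": [0,0,0],"offset": [0.001,0,0.087],"gripper": -1}]'

```text
clock: 23.9
tool_pos: [0.5569, 0.0229, 0.0769]
ee_rot: [[0.998, 0.069, 0.002], [0.069, -0.998, 0.001], [0.002, -0.001, -1.0]]
wrist_force: [-3.3, -8.7, 23.0]
grip_width: 0.0284
grasp_force: 48.5
```

Emit:
step_arm --motion '[{"delta_rot": [0,0,0],"offset": [0,0,0],"gripper": -1},{"delta_rot": [0,0,0],"offset": [0,0,0],"gripper": -1},{"delta_rot": [0,0,0],"offset": [0,0,-0.007],"gripper": -1},{"delta_rot": [0,0,0],"offset": [0,0,-0.014],"gripper": -1},{"delta_rot": [0,0,0],"offset": [0,0,-0.014],"gripper": -1}]'

```text
clock: 24.4
tool_pos: [0.5568, 0.0229, 0.0904]
ee_rot: [[0.998, 0.069, 0.002], [0.069, -0.998, 0.0], [0.002, 0.0, -1.0]]
wrist_force: [6.1, 0.7, -10.4]
grip_width: 0.0275
grasp_force: 59.8
```

Emit:
step_arm --motion '[{"delta_rot": [0,0,0],"offset": [0,-0.015,0],"gripper": -1},{"delta_rot": [0,0,0],"offset": [0,-0.03,0],"gripper": -1},{"delta_rot": [0,0,0],"offset": [0,-0.045,0],"gripper": -1},{"delta_rot": [0,0,0],"offset": [0,-0.06,0],"gripper": -1},{"delta_rot": [0,0,0],"offset": [0,-0.073,0],"gripper": -1},{"delta_rot": [0,0,0],"offset": [0,-0.08,0],"gripper": -1},{"delta_rot": [0,0,0],"offset": [0,-0.08,0],"gripper": -1}]'

```text
clock: 25.1
tool_pos: [0.5514, 0.1043, 0.0895]
ee_rot: [[0.998, 0.07, 0.002], [0.07, -0.998, 0.001], [0.002, -0.001, -1.0]]
wrist_force: [5.4, 2.3, -10.4]
grip_width: 0.0274
grasp_force: 60.2
```

Emit:
step_arm --motion '[{"delta_rot": [0,0,0],"offset": [0,0,0],"gripper": -1},{"delta_rot": [0,0,0],"offset": [0,0.0005,0.005],"gripper": -1},{"delta_rot": [0,0,0],"offset": [0,0.0005,0.01],"gripper": -1},{"delta_rot": [0,0,0],"offset": [0,0.0005,0.014],"gripper": -1},{"delta_rot": [0,0,0],"offset": [0,0.0005,0.014],"gripper": -1}]'

```text
clock: 25.6
tool_pos: [0.5516, 0.1025, 0.0771]
ee_rot: [[0.998, 0.068, 0.002], [0.068, -0.998, 0.001], [0.002, -0.001, -1.0]]
wrist_force: [0.5, 0.7, 5.9]
grip_width: 0.0274
grasp_force: 62.0
```

Emit:
step_arm --motion '[{"delta_rot": [0,0,0],"offset": [0,0,0],"gripper": 1},{"delta_rot": [0,0,0],"offset": [0,0,0],"gripper": 1},{"delta_rot": [0,0,0],"offset": [0,0,0],"gripper": 1},{"delta_rot": [0,0,0],"offset": [0,0,-0.03],"gripper": 1},{"delta_rot": [0,0,0],"offset": [0,0,-0.07],"gripper": 1},{"delta_rot": [0,0,0],"offset": [0,0,-0.11],"gripper": 1},{"delta_rot": [0,0,0],"offset": [0,0,-0.11],"gripper": 1}]'

```text
clock: 26.3
tool_pos: [0.5542, 0.1021, 0.1911]
ee_rot: [[0.998, 0.068, 0.009], [0.068, -0.998, 0.003], [0.009, -0.002, -1.0]]
wrist_force: [0.6, -0.4, 0.3]
grip_width: 0.0854
grasp_force: 0.0
```

```bash
python3 -c "
from h import *
cs={n:vision.get_image(n) for n in ('top','scene')}
for r in news(cs): print(r)
c=cs['scene'];H=hsv(c);red=((H[...,0]<8)|(H[...,0]>172))&(H[...,1]>150)&(H[...,2]>70)
print([(a,np.round(ce,1),np.round(back(c,ce,.097),4)) for a,ce,_ in blobs(red)])
cv2.imwrite('pics/n2.png',cv2.resize(c['color'][90:290,150:420],None,fx=2.5,fy=2.5,interpolation=2)[:,:,::-1])
go(.4575,-.396,.14,-50)"
```

```text
([0.4575, -0.3957], np.float64(-51.0), np.float64(54.9), 2)
([0.4573, -0.3964], np.float64(-51.2), np.float64(21.5), 1)
([0.4576, -0.3948], np.float64(-49.3), np.float64(24.3), 1)
[(np.int32(66), array([410.2,  34. ]), array([0.3641, 0.8116])), (np.int32(58), array([379.4,  97.4]), array([0.4965, 0.478 ])), (np.int32(658), array([290.2, 145.4]), array([0.4316, 0.111 ])), (np.int32(35), array([331.4, 133.8]), array([0.4919, 0.2416])), (np.int32(163), array([316.9, 144.9]), array([0.4906, 0.1748])), (np.int32(7), array([306., 147.]), array([0.472 , 0.1432])), (np.int32(50), array([313.6, 168. ]), array([0.5478, 0.1025])), (np.int32(25), array([381. , 168.6]), array([0.6983, 0.2532]))]
t 26.4 pos [0.551  0.1021 0.1866] q7 -89.3 grip 0.0853
offset [-0.1274, 0.4906, 0.046] rot [-0.01, -0.11, -36.08]
```

View pics/n2.png

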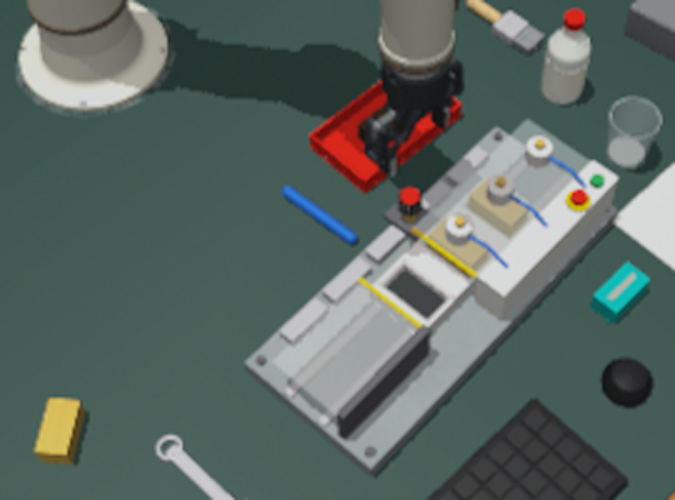

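The carriage is at notch 2, with the cap at scene (314,168). Two bronze blocks are under the chamber cover and pocket 3 is open in the gap. The last block is at about (174,262).

Emit:
step_arm --motion '[{"delta_rot": [0,0,-36],"offset": [-0.127,0.49,0.03],"gripper": 1},{"delta_rot": [0,0,-36],"offset": [-0.127,0.49,0.03],"gripper": 1},{"delta_rot": [0,0,-36],"offset": [-0.127,0.49,0.03],"gripper": 1},{"delta_rot": [0,0,-36],"offset": [-0.127,0.49,0.03],"gripper": 1},{"delta_rot": [0,0,-36],"offset": [-0.127,0.49,0.03],"gripper": 1},{"delta_rot": [0,0,-36],"offset": [-0.127,0.49,0.03],"gripper": 1},{"delta_rot": [0,0,-36],"offset": [-0.127,0.49,0.03],"gripper": 1},{"delta_rot": [0,0,-36],"offset": [-0.127,0.49,0.03],"gripper": 1}]'

```text
clock: 27.2
tool_pos: [0.4772, -0.281, 0.1607]
ee_rot: [[0.767, 0.642, -0.003], [0.642, -0.767, 0.002], [-0.001, -0.003, -1.0]]
wrist_force: [0.8, -0.4, -0.5]
grip_width: 0.0853
grasp_force: 0.0
```

```bash
python3 -c "
from h import *
go(.4575,-.396,.1,-50)"
```

```text
t 27.2 pos [ 0.4772 -0.281   0.1607] q7 -11.3 grip 0.0853
offset [-0.0889, 0.0757, 0.0606] rot [-0.18, 0.08, -0.07]
```

Emit:
step_arm --motion '[{"delta_rot": [0,0,0],"offset": [-0.087,0.072,0.06],"gripper": 1},{"delta_rot": [0,0,0],"offset": [-0.087,0.072,0.06],"gripper": 1},{"delta_rot": [0,0,0],"offset": [-0.087,0.072,0.06],"gripper": 1},{"delta_rot": [0,0,0],"offset": [-0.087,0.072,0.06],"gripper": 1},{"delta_rot": [0,0,0],"offset": [-0.087,0.072,0.06],"gripper": 1},{"delta_rot": [0,0,0],"offset": [-0.087,0.072,0.06],"gripper": 1}]'

```text
clock: 27.8
tool_pos: [0.4591, -0.389, 0.102]
ee_rot: [[0.766, 0.643, -0.001], [0.643, -0.766, 0.002], [0.001, -0.002, -1.0]]
wrist_force: [-0.4, 0.3, 0.7]
grip_width: 0.0854
grasp_force: 0.0
```

```bash
python3 -c "
from h import *
c={n:vision.get_image(n) for n in ('top','scene')}
print([(a,np.round(ce)) for a,ce,_ in blobs(yellow(c['scene']),100)])
go(.4575,-.396,.0125,-50)"
```

```text
[(np.int32(397), array([174., 262.]))]
t 27.9 pos [ 0.4598 -0.3892  0.1029] q7 2.0 grip 0.0853
offset [-0.0063, 0.0038, 0.0904] rot [-0.01, -0.06, 0.07]
```

Emit:
step_arm --motion '[{"delta_rot": [0,0,0],"offset": [-0.006,0.004,0.02],"gripper": 1},{"delta_rot": [0,0,0],"offset": [-0.006,0.004,0.05],"gripper": 1},{"delta_rot": [0,0,0],"offset": [-0.006,0.004,0.075],"gripper": 1},{"delta_rot": [0,0,0],"offset": [-0.006,0.004,0.089],"gripper": 1},{"delta_rot": [0,0,0],"offset": [-0.006,0.004,0.09],"gripper": -1},{"delta_rot": [0,0,0],"offset": [-0.006,0.004,0.09],"gripper": -1},{"delta_rot": [0,0,0],"offset": [-0.006,0.004,0.09],"gripper": -1},{"delta_rot": [0,0,0],"offset": [-0.006,0.004,0.09],"gripper": -1}]'

```text
clock: 28.7
tool_pos: [0.4572, -0.3981, 0.0135]
ee_rot: [[0.767, 0.642, 0.001], [0.642, -0.767, -0.001], [0.0, 0.001, -1.0]]
wrist_force: [-0.4, 0.4, -2.3]
grip_width: 0.0684
grasp_force: 70.3
```

Emit:
step_arm --motion '[{"delta_rot": [0,0,0],"offset": [0,0,0],"gripper": -1},{"delta_rot": [0,0,0],"offset": [0,0,-0.03],"gripper": -1},{"delta_rot": [0,0,0],"offset": [0,0,-0.08],"gripper": -1},{"delta_rot": [0,0,0],"offset": [0,0,-0.12],"gripper": -1},{"delta_rot": [0,0,0],"offset": [0,0,-0.16],"gripper": -1},{"delta_rot": [0,0,0],"offset": [0,0,-0.16],"gripper": -1},{"delta_rot": [0,0,0],"offset": [0,0,-0.16],"gripper": -1}]'

```text
clock: 29.4
tool_pos: [0.4571, -0.3981, 0.1737]
ee_rot: [[0.767, 0.642, 0.002], [0.642, -0.767, -0.001], [0.001, 0.002, -1.0]]
wrist_force: [0.7, 0.3, -3.9]
grip_width: 0.0683
grasp_force: 70.4
```

```bash
python3 -c "
from h import *
go(.6345,.0282,.17,4)"
```

```text
t 29.4 pos [ 0.4571 -0.3981  0.1737] q7 0.6 grip 0.0683
offset [0.4096, -0.2131, 0.0037] rot [0.14, -0.0, -54.08]
```

Emit:
step_arm --motion '[{"delta_rot": [0,0,-54],"offset": [0.41,-0.213,0.004],"gripper": -1},{"delta_rot": [0,0,-54],"offset": [0.41,-0.213,0.004],"gripper": -1},{"delta_rot": [0,0,-54],"offset": [0.41,-0.213,0.004],"gripper": -1},{"delta_rot": [0,0,-54],"offset": [0.41,-0.213,0.004],"gripper": -1},{"delta_rot": [0,0,-54],"offset": [0.41,-0.213,0.004],"gripper": -1},{"delta_rot": [0,0,-54],"offset": [0.41,-0.213,0.004],"gripper": -1},{"delta_rot": [0,0,-54],"offset": [0.41,-0.213,0.004],"gripper": -1},{"delta_rot": [0,0,-54],"offset": [0.41,-0.213,0.004],"gripper": -1}]'

```text
clock: 30.2
tool_pos: [0.6092, -0.0266, 0.1666]
ee_rot: [[-0.069, 0.998, -0.004], [0.998, 0.069, 0.0], [0.001, -0.004, -1.0]]
wrist_force: [1.6, -1.7, -3.8]
grip_width: 0.0682
grasp_force: 70.3
```

```bash
python3 -c "
from h import *
go(.6345,.0282,.125,4)"
```

```text
t 30.2 pos [ 0.6092 -0.0266  0.1666] q7 8.2 grip 0.0682
offset [0.0529, 0.0293, 0.0416] rot [-0.25, -0.04, -0.02]
```

Emit:
step_arm --motion '[{"delta_rot": [0,0,0],"offset": [0.051,0.028,0.02],"gripper": -1},{"delta_rot": [0,0,0],"offset": [0.051,0.028,0.04],"gripper": -1},{"delta_rot": [0,0,0],"offset": [0.051,0.028,0.04],"gripper": -1},{"delta_rot": [0,0,0],"offset": [0.051,0.028,0.04],"gripper": -1},{"delta_rot": [0,0,0],"offset": [0.051,0.028,0.04],"gripper": -1},{"delta_rot": [0,0,0],"offset": [0.051,0.028,0.04],"gripper": -1}]'

```text
clock: 30.8
tool_pos: [0.6353, 0.0219, 0.13]
ee_rot: [[-0.065, 0.998, 0.001], [0.998, 0.065, -0.001], [-0.001, 0.001, -1.0]]
wrist_force: [0.4, -0.6, -2.3]
grip_width: 0.0683
grasp_force: 70.2
```

```bash
python3 -c "
from h import *
go(.6345,.0285,.0578,4)"
```

```text
t 30.8 pos [0.6353 0.0219 0.13  ] q7 3.7 grip 0.0683
offset [0.0067, -0.0004, 0.0722] rot [0.06, 0.04, -0.25]
```

Emit:
step_arm --motion '[{"delta_rot": [0,0,0],"offset": [0.006,0,0.005],"gripper": -1},{"delta_rot": [0,0,0],"offset": [0.006,0,0.005],"gripper": -1},{"delta_rot": [0,0,0],"offset": [0.006,0,0.005],"gripper": -1}]'

```text
clock: 31.1
tool_pos: [0.6344, 0.0305, 0.1243]
ee_rot: [[-0.069, 0.998, -0.0], [0.998, 0.069, 0.0], [0.0, -0.0, -1.0]]
wrist_force: [0.2, -0.1, -2.9]
grip_width: 0.0681
grasp_force: 70.3
```

```bash
python3 -c "
from h import *
go(.6345,.0285,.0578,4)"
```

```text
t 31.1 pos [0.6344 0.0305 0.1243] q7 3.2 grip 0.0681
offset [-0.002, -0.0, 0.0665] rot [-0.01, -0.02, -0.06]
```

Emit:
step_arm --motion '[{"delta_rot": [0,0,0],"offset": [-0.002,0,0.015],"gripper": -1},{"delta_rot": [0,0,0],"offset": [-0.002,0,0.03],"gripper": -1},{"delta_rot": [0,0,0],"offset": [-0.002,0,0.043],"gripper": -1},{"delta_rot": [0,0,0],"offset": [-0.002,0,0.052],"gripper": -1},{"delta_rot": [0,0,0],"offset": [-0.002,0,0.06],"gripper": -1},{"delta_rot": [0,0,0],"offset": [-0.002,0,0.066],"gripper": -1},{"delta_rot": [0,0,0],"offset": [-0.002,0,0.066],"gripper": -1}]'

```text
clock: 31.8
tool_pos: [0.634, 0.0282, 0.057]
ee_rot: [[-0.068, 0.998, -0.002], [0.998, 0.068, -0.0], [0.0, -0.002, -1.0]]
wrist_force: [-0.0, -0.1, -3.2]
grip_width: 0.0685
grasp_force: 70.4
```

Emit:
step_arm --motion '[{"delta_rot": [0,0,0],"offset": [0,0,0],"gripper": 1},{"delta_rot": [0,0,0],"offset": [0,0,0],"gripper": 1},{"delta_rot": [0,0,0],"offset": [0,0,0],"gripper": 1},{"delta_rot": [0,0,0],"offset": [0,0,-0.03],"gripper": 1},{"delta_rot": [0,0,0],"offset": [0,0,-0.07],"gripper": 1},{"delta_rot": [0,0,0],"offset": [0,0,-0.11],"gripper": 1},{"delta_rot": [0,0,0],"offset": [0,0,-0.11],"gripper": 1},{"delta_rot": [0,0,0],"offset": [0,0,-0.11],"gripper": 1}]'

```text
clock: 32.6
tool_pos: [0.6359, 0.0282, 0.1702]
ee_rot: [[-0.068, 0.998, 0.004], [0.998, 0.068, 0.001], [0.0, 0.004, -1.0]]
wrist_force: [-0.5, 0.3, -0.2]
grip_width: 0.0852
grasp_force: 0.0
```

```bash
python3 -c "
from h import *
go(.5505,.1025,.165,94)"
```

```text
t 32.6 pos [0.6359 0.0282 0.1702] q7 3.0 grip 0.0852
offset [0.08, -0.0802, 0.0049] rot [0.19, 0.16, -90.08]
```

Emit:
step_arm --motion '[{"delta_rot": [0,0,90],"offset": [0.08,-0.079,0.004],"gripper": 1},{"delta_rot": [0,0,90],"offset": [0.08,-0.079,0.004],"gripper": 1},{"delta_rot": [0,0,90],"offset": [0.08,-0.079,0.004],"gripper": 1},{"delta_rot": [0,0,90],"offset": [0.08,-0.079,0.004],"gripper": 1},{"delta_rot": [0,0,90],"offset": [0.08,-0.079,0.004],"gripper": 1},{"delta_rot": [0,0,90],"offset": [0.08,-0.079,0.004],"gripper": 1},{"delta_rot": [0,0,90],"offset": [0.08,-0.079,0.004],"gripper": 1},{"delta_rot": [0,0,90],"offset": [0.08,-0.079,0.004],"gripper": 1}]'

```text
clock: 33.4
tool_pos: [0.5492, 0.1023, 0.1627]
ee_rot: [[0.908, 0.42, -0.003], [0.42, -0.908, -0.001], [-0.003, -0.0, -1.0]]
wrist_force: [-0.4, -0.4, -0.4]
grip_width: 0.0855
grasp_force: 0.0
```

Emit:
step_arm --motion '[{"delta_rot": [0,0,21.3],"offset": [0,0,0],"gripper": 1},{"delta_rot": [0,0,21.3],"offset": [0,0,0],"gripper": 1},{"delta_rot": [0,0,21.3],"offset": [0,0,0],"gripper": 1},{"delta_rot": [0,0,21.3],"offset": [0,0,0],"gripper": 1},{"delta_rot": [0,0,21.3],"offset": [0,0,0],"gripper": 1}]'

```text
clock: 33.9
tool_pos: [0.5497, 0.1025, 0.1632]
ee_rot: [[0.998, 0.07, -0.002], [0.07, -0.998, -0.001], [-0.002, 0.001, -1.0]]
wrist_force: [0.4, -0.0, -0.0]
grip_width: 0.0854
grasp_force: 0.0
```

```bash
python3 -c "
from h import *
go(.5505,.1025,.0745,94)"
```

```text
t 33.9 pos [0.5497 0.1025 0.1632] q7 -87.6 grip 0.0854
offset [0.001, -0.0, 0.0887] rot [0.03, 0.1, -0.0]
```

Emit:
step_arm --motion '[{"delta_rot": [0,0,0],"offset": [0.001,0,0.03],"gripper": 1},{"delta_rot": [0,0,0],"offset": [0.001,0,0.06],"gripper": 1},{"delta_rot": [0,0,0],"offset": [0.001,0,0.078],"gripper": 1},{"delta_rot": [0,0,0],"offset": [0.001,0,0.0885],"gripper": 1},{"delta_rot": [0,0,0],"offset": [0.001,0,0.0885],"gripper": -1},{"delta_rot": [0,0,0],"offset": [0.001,0,0.0885],"gripper": -1},{"delta_rot": [0,0,0],"offset": [0.001,0,0.0885],"gripper": -1},{"delta_rot": [0,0,0],"offset": [0.001,0,0.0885],"gripper": -1}]'

```text
clock: 34.7
tool_pos: [0.5523, 0.1031, 0.0769]
ee_rot: [[0.998, 0.068, 0.002], [0.068, -0.998, 0.001], [0.002, -0.001, -1.0]]
wrist_force: [-3.4, -11.4, 23.4]
grip_width: 0.0286
grasp_force: 48.3
```

Emit:
step_arm --motion '[{"delta_rot": [0,0,0],"offset": [0,0,0],"gripper": -1},{"delta_rot": [0,0,0],"offset": [0,0,0],"gripper": -1},{"delta_rot": [0,0,0],"offset": [0,0,-0.007],"gripper": -1},{"delta_rot": [0,0,0],"offset": [0,0,-0.014],"gripper": -1},{"delta_rot": [0,0,0],"offset": [0,0,-0.014],"gripper": -1}]'

```text
clock: 35.2
tool_pos: [0.5523, 0.103, 0.0904]
ee_rot: [[0.998, 0.068, 0.002], [0.068, -0.998, 0.0], [0.002, -0.0, -1.0]]
wrist_force: [5.9, 1.3, -10.3]
grip_width: 0.0278
grasp_force: 59.8
```

Emit:
step_arm --motion '[{"delta_rot": [0,0,0],"offset": [0,-0.015,0],"gripper": -1},{"delta_rot": [0,0,0],"offset": [0,-0.03,0],"gripper": -1},{"delta_rot": [0,0,0],"offset": [0,-0.045,0],"gripper": -1},{"delta_rot": [0,0,0],"offset": [0,-0.06,0],"gripper": -1},{"delta_rot": [0,0,0],"offset": [0,-0.072,0],"gripper": -1},{"delta_rot": [0,0,0],"offset": [0,-0.079,0],"gripper": -1},{"delta_rot": [0,0,0],"offset": [0,-0.079,0],"gripper": -1}]'

```text
clock: 35.9
tool_pos: [0.547, 0.1829, 0.0894]
ee_rot: [[0.998, 0.069, 0.002], [0.069, -0.998, 0.0], [0.002, -0.0, -1.0]]
wrist_force: [5.8, 2.5, -9.9]
grip_width: 0.0282
grasp_force: 60.3
```

Emit:
step_arm --motion '[{"delta_rot": [0,0,0],"offset": [0,0,0],"gripper": -1},{"delta_rot": [0,0,0],"offset": [0,0,0.005],"gripper": -1},{"delta_rot": [0,0,0],"offset": [0,0,0.01],"gripper": -1},{"delta_rot": [0,0,0],"offset": [0,0,0.014],"gripper": -1},{"delta_rot": [0,0,0],"offset": [0,0,0.014],"gripper": -1}]'

```text
clock: 36.4
tool_pos: [0.5471, 0.1818, 0.0772]
ee_rot: [[0.998, 0.067, 0.001], [0.067, -0.998, 0.001], [0.002, -0.001, -1.0]]
wrist_force: [0.8, 1.8, 5.8]
grip_width: 0.0276
grasp_force: 62.0
```

Pin home. Releasing, lifting clear and moving aside.

Emit:
step_arm --motion '[{"delta_rot": [0,0,0],"offset": [0,0,0],"gripper": 1},{"delta_rot": [0,0,0],"offset": [0,0,0],"gripper": 1},{"delta_rot": [0,0,0],"offset": [0,0,0],"gripper": 1},{"delta_rot": [0,0,0],"offset": [0,0,-0.03],"gripper": 1},{"delta_rot": [0,0,0],"offset": [0,0,-0.07],"gripper": 1},{"delta_rot": [0,0,0],"offset": [0,0,-0.12],"gripper": 1},{"delta_rot": [0,0,0],"offset": [0,0,-0.14],"gripper": 1},{"delta_rot": [0,0,0],"offset": [0,0,-0.14],"gripper": 1}]'

```text
clock: 37.2
tool_pos: [0.5483, 0.1819, 0.2196]
ee_rot: [[0.998, 0.067, 0.006], [0.067, -0.998, 0.003], [0.006, -0.003, -1.0]]
wrist_force: [0.6, -0.2, 0.1]
grip_width: 0.0856
grasp_force: 0.0
```

Emit:
step_arm --motion '[{"delta_rot": [0,0,0],"offset": [-0.1,0.38,0],"gripper": 1},{"delta_rot": [0,0,0],"offset": [-0.1,0.38,0],"gripper": 1},{"delta_rot": [0,0,0],"offset": [-0.1,0.38,0],"gripper": 1},{"delta_rot": [0,0,0],"offset": [-0.1,0.38,0],"gripper": 1},{"delta_rot": [0,0,0],"offset": [-0.1,0.38,0],"gripper": 1},{"delta_rot": [0,0,0],"offset": [-0.1,0.38,0],"gripper": 1},{"delta_rot": [0,0,0],"offset": [-0.1,0.38,0],"gripper": 1},{"delta_rot": [0,0,0],"offset": [-0.1,0.38,0],"gripper": 1}]'

```text
clock: 38.0
tool_pos: [0.4699, -0.2067, 0.2146]
ee_rot: [[0.998, 0.066, -0.002], [0.066, -0.998, 0.0], [-0.002, -0.0, -1.0]]
wrist_force: [1.0, 0.3, -0.4]
grip_width: 0.0854
grasp_force: 0.0
```

```bash
python3 -c "
from h import *
cs={n:vision.get_image(n) for n in ('top','scene')}
for n,c in cs.items():
  H=hsv(c);red=((H[...,0]<8)|(H[...,0]>172))&(H[...,1]>150)&(H[...,2]>70)
  print(n,[(a,np.round(ce,1),np.round(back(c,ce,.097),4)) for a,ce,_ in blobs(red)])
a=cs['top']['color'][110:330,140:400];b=cs['scene']['color'][80:260,230:430]
cv2.imwrite('pics/end.png',np.vstack([cv2.resize(a,(700,592)),cv2.resize(b,(700,630))])[:,:,::-1] if 0 else np.hstack([cv2.resize(a,(420,355),interpolation=2),cv2.resize(b,(380,355),interpolation=2)])[:,:,::-1])"
```

```text
top [(np.int32(29), array([239.1, 160.5]), array([0.7039, 0.2495])), (np.int32(62), array([260.4, 213. ]), array([0.5419, 0.1817])), (np.int32(77), array([167.8, 218. ]), array([0.528 , 0.4561])), (np.int32(2034), array([255.1, 262.2]), array([0.3968, 0.1943])), (np.int32(116), array([ 52. , 261.4]), array([0.4018, 0.7851]))]
scene [(np.int32(66), array([410.2,  34. ]), array([0.3641, 0.8116])), (np.int32(58), array([379.4,  97.4]), array([0.4965, 0.478 ])), (np.int32(1425), array([303.7, 140.2]), array([0.4471, 0.1572])), (np.int32(48), array([329.8, 153. ]), array([0.5426, 0.1811])), (np.int32(25), array([381. , 168.6]), array([0.6983, 0.2532]))]
```

View pics/end.png

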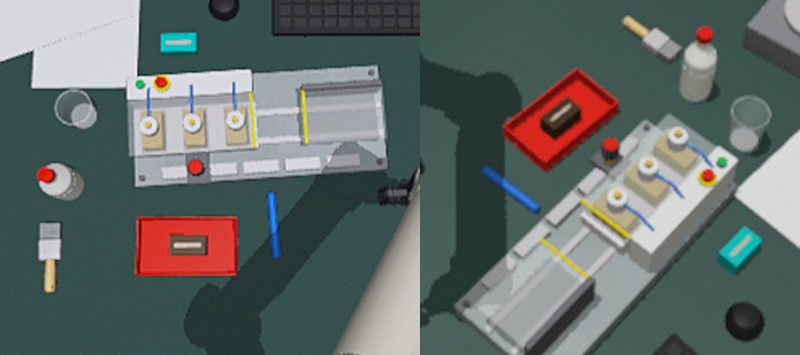

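The final views show all three bronze blocks square under the chamber cover and the worn block in the red tray. The knob cap is at home height, about 239 mm from its start, and the bystanders in view (bottle, beaker, brush, pen) are in place. Handing in.

```bash
python3 -c "
from workcell import robot
print(robot.hand_in())"
```

```text
the job is handed in; nothing more can be done
None
```

The changeover is done and handed in, but the judge returned no verdict: by the final pictures, all three new blocks sit in their pockets under the chamber cover, the only worn block is in the red tray, and the carriage is locked at the third notch after locking at each one.

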